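# Feel for the empty tester bay, seat the power module, jog the test lever

## Robot

A 7-joint arm with a two-finger parallel gripper is mounted at the origin on the work surface. World frame = base frame: x ahead of the robot, y to its left, z up, the work surface at z = 0. Lengths are in mm, angles in rad, forces in N, time in s.
With the tool pointing down it reaches from about 400 to 875 mm from the base axis. Payload 4.4 kg.
Tool frame: the origin (TCP) lies at the very end of the fingers, on their centre line; the grasp point (between the pads) lies 19 mm behind it; z points along the fingers, y is the direction in which the jaws open and shut (so a half turn about z gives the same grasp; the last joint's range is limited). The gripper opens to 85 mm and grips with 20 to 120 N. Pads are 22 mm wide; open, the fingers measure 114 mm over their backs; the gripper's body (76 mm by 85 mm) begins 54 mm behind the grasp point. The pads swing forward as they close: fully open they stand 13 mm farther back than shut.
Start: joints at [1.24, 0.628, 0.038, 1.517, -0.027, 0.996, -0.02], TCP at [170.144, -627.351, 200.013] pointing down, gripper open.
Joint ranges: [-3.06, 3.06], [-0.37, 2.12], [-1.25, 1.32], [0.18, 2.47], [-1.1, 4.24], [0.23, 1.98], [-2.94, 2.94]. Speed limits (rad/s): [2.57, 2.57, 3.14, 3.14, 3.14, 3.14, 3.14].

## Interface

Orientations are given as [roll, pitch, yaw] about the fixed x, y, z axes, in that order (R = Rz(yaw) Ry(pitch) Rx(roll)).
In Python, from cell import read_state, get_image, calibration, finish_job gives the robot as it stands. The module is installed in compiled form; this text tells all that it offers.
- The arm moves only by the tool apply_moves, never from a script. Its argument "increments" is a list of rows, each an object of numbers: "tx", "ty", "tz": the shift along the world's x, y, z in m; "rx", "ry", "rz": the turn, a rotation vector about the world's x, y, z in units of 5 degrees (1.0 is 5 degrees); "claw": the finger opening in m, from 0 to 0.0854. In form: [{"tx": .., "ty": .., "tz": .., "rx": .., "ry": .., "rz": .., "claw": ..}, ...]. A call has 1 to 12 rows; each row is the pose to reach, as a shift and turn from the pose commanded when the call began; what a row does not reach only later rows make up. A row lasts 1/10 s, in which the tool goes at most 50 mm and 8.59 degrees, less where a joint would pass 70% of its speed; a pose out of reach is approached as far as the arm can. A call with a gripper value outside its range is refused whole. The fingers move at their own pace and stop on an object; the grip force is fixed at half the most. Time passes only in rows, so rows that repeat a pose let the fingers close. It gives the time, the measured TCP pose, the force and the opening at its end, in the units of the state.
- read_state(): the state, without advancing time (a new reading comes with each control period).
- get_image(name): name is "side" or "top" or "wrist"; returns the picture (480x640x3 uint8, red, green, blue); there is no depth.
- calibration(name): a dict with "camera_matrix" (3x3 intrinsics, pixels), "origin" and "attitude" of the camera in the world. Camera axes: x right, y up, looking along -z (the intrinsics and any distortion apply to the point x, -y, -z); pixel columns grow to the right and rows downward; lengths in mm; the calibration is good to about 2 mm. A picture is of the moment at which its call begins: read the wrist's pose just before it. calibration takes no time and is no camera call; for the wrist camera it gives the pose at the moment of the call.
- finish_job(): hands the job in, once; it reports no verdict.
The state is a dict: "clock": time; "qpos": joint angles; "qd": joint speeds; "tau": joint torques, N m; "eef_pos": TCP position; "tool_rot": TCP orientation; "force": force on the tool from outside, world axes, zero at the start; "torque": the same for the moment, N m; "width": finger opening in mm.
Only numpy, scipy, OpenCV 4.12 (cv2) and the standard library are available. Lean on these libraries where they do the work, as an engineer would, in place of code of your own. Each camera call takes 0.05 s, during which the arm holds its last target. There are 200 camera calls.

## Task

One of the tester's two bays still has an old contact block lying at the bottom; feel gently down into the bays with the fingertips until you have touched the bare floor of the empty one. Gently lower the power module upright into that empty bay, fully home on its floor, and let go of it. Then tilt the sprung red lever well over towards that bay (never towards the other one, and not before the module is in), hold it there for a good second, and let it recentre, leaving the other things on the bench alone.

Things in the scene. Friction and masses are not known exactly. Their poses are not given: they have to be found in the camera images.
- tester: Grey bench tester, fixed, 250 x 200 x 50 mm (x, y, z), turned up to 20 degrees. Origin: centre of its underside; -x end (lever) towards the robot, +y its left. Two equal bays open up in its flat top, centred at x = 45, y = +47 (left) and -47 mm (right), 94 (x) by 48 mm, 35 mm deep, with a 5 mm bevel round the mouth. The lever stands at x = -100 mm, y = 0.
- floor_left: Bare black floor of the left (+y) bay, sprung (gives up to 4 mm, 2.5 N per mm). Origin: centre of its upper surface, 15 mm above the bench, 35 mm below the tester's top; axes as the tester's. In one of the two bays, either one, lies a loose black leftover block 14 mm thick that covers nearly the whole floor, leaving that bay 21 mm deep; both look black inside.
- floor_right: Bare black floor of the right (-y) bay, like the left one. Origin: centre of its upper surface, 35 mm below the tester's top, 15 mm above the bench; axes as the tester's.
- module_centre (a point): Centre (42.5 mm above the underside) of the loose power module: upright block 90 x 44 x 85 mm (x, y, z), 0.3 to 0.65 kg, lower 30 mm black, above it a clear cover over a green board. Stands on the bench at first; fits a bay, its x along the bay's, either way round, with 2 mm to spare each side; fully home 50 mm stand above the tester's top: grip it across y in its upper 45 mm.
- lever_knob (a point): Centre of the round red knob (26 mm across) on the tester's lever, a 10 mm steel rod; its pivot lies 70 mm straight below the knob when centred, at the tester's top face, so the knob is 120 mm above the bench. It tilts sideways, along the tester's y; push it at the knob or a little below.
- lever (a joint): Tilt of the red lever, rad: 0 centred, positive towards the left (+y) bay's side, negative towards the right, stops at +-0.6. A spring centres it (0.4 N m/rad, about 3.4 N at the knob at full tilt). Beyond 0.4 counts as well over.
- cover: Bystander: loose clear plastic case cover, 140 x 55 x 32 mm, on the bench. Origin: centre of its underside.
- screwdriver_grip (a point): Bystander: screwdriver, 200 mm long, lying on the bench; the point is on its handle.
- dish: Bystander: white bowl, 130 mm across, 28 mm high. Origin: centre of its underside.
There are look-alikes about, which are no part of the job. Leave any brown, orange or yellow look-alike of the part that bears module_centre alone.

How it is judged (in metres and radians):
On the way, in this order (a step that is already met when the one before it is completed fails the run):
1. The fingertips have touched the bare floor of the empty bay ((contact force between the fingers and floor_left above 0.5 N or contact force between the fingers and floor_right above 0.5 N)), for 0.04 s.
2. The module sits fully home in the empty bay, released (((z of module_centre in the frame of floor_left below 0.0455 m and horizontal distance between module_centre and floor_left below 0.005 m and angle between the x axis of module_centre and the x axis of floor_left, either way round below 0.08 rad and angle between module_centre's own z axis and vertical below 0.05 rad) or (z of module_centre in the frame of floor_right below 0.0455 m and horizontal distance between module_centre and floor_right below 0.005 m and angle between the x axis of module_centre and the x axis of floor_right, either way round below 0.08 rad and angle between module_centre's own z axis and vertical below 0.05 rad)) and contact force between the fingers and module below 0.1 N), for 0.2 s.
3. The lever is held well over towards the loaded bay for a second (((z of module_centre in the frame of floor_left below 0.0455 m and horizontal distance between module_centre and floor_left below 0.005 m and angle between the x axis of module_centre and the x axis of floor_left, either way round below 0.08 rad and angle between module_centre's own z axis and vertical below 0.05 rad and value of joint lever above 0.4 rad) or (z of module_centre in the frame of floor_right below 0.0455 m and horizontal distance between module_centre and floor_right below 0.005 m and angle between the x axis of module_centre and the x axis of floor_right, either way round below 0.08 rad and angle between module_centre's own z axis and vertical below 0.05 rad and value of joint lever below -0.4 rad))), for 0.8 s.
At the end, for the whole second after the job is handed in: The module rests upright and released in the empty bay, within 3 mm of fully home on the bare floor, within 5 mm of the bay's centre and lined up with it within 0.08 rad; the lever is back within 0.08 rad of centre (((z of module_centre in the frame of floor_left below 0.0455 m and horizontal distance between module_centre and floor_left below 0.005 m and angle between the x axis of module_centre and the x axis of floor_left, either way round below 0.08 rad and angle between module_centre's own z axis and vertical below 0.05 rad) or (z of module_centre in the frame of floor_right below 0.0455 m and horizontal distance between module_centre and floor_right below 0.005 m and angle between the x axis of module_centre and the x axis of floor_right, either way round below 0.08 rad and angle between module_centre's own z axis and vertical below 0.05 rad)) and value of joint lever between -0.08 and 0.08 rad and linear speed of module below 0.02 m/s); the robot touches nothing.
It fails at once if The lever is tilted more than 0.3 rad towards a bay in which the module is not seated ((value of joint lever above 0.3 rad and not (z of module_centre in the frame of floor_left below 0.0455 m and horizontal distance between module_centre and floor_left below 0.005 m and angle between the x axis of module_centre and the x axis of floor_left, either way round below 0.08 rad and angle between module_centre's own z axis and vertical below 0.05 rad)) or (value of joint lever below -0.3 rad and not (z of module_centre in the frame of floor_right below 0.0455 m and horizontal distance between module_centre and floor_right below 0.005 m and angle between the x axis of module_centre and the x axis of floor_right, either way round below 0.08 rad and angle between module_centre's own z axis and vertical below 0.05 rad))).
It fails at once if A bay floor is struck harder than 60 N by the fingers (contact force between the fingers and floor_left above 60 N or contact force between the fingers and floor_right above 60 N).
It fails at once if The module falls or is thrown (faster than 0.45 m/s while not held: a drop of over 10 mm) (linear speed of module above 0.45 m/s and contact force between the fingers and module below 0.1 N).
It fails at once if The module is rammed onto the tester (over 60 N) (contact force between module and tester above 60 N).
It fails at once if A bystander is moved more than 40 mm (distance of any of screwdriver_grip, cover, dish from where it was at the start of the episode above 0.04 m).
It also fails if it takes over 72 s, if anything falls off the work surface, if the arm or the gripper's body presses on something with over 40 N, if the wrist force passes 120 N, or if a joint passes its speed limit or range.

## Working session

There is one attempt and no reset: what is moved stays moved. The work goes in short steps, Python scripts to look and compute and a tool call to move; the robot and the scene stay as the last step left them, time stands still between calls to the robot, and variables do not carry over. Pictures are saved under pics/ and viewed, about 8 in all and at most 12, crops included, and the job is handed in when it is done.

Besides the shell and the picture viewer there is one more tool, called after "Request:" by a JSON object that holds its "name" and its "arguments". apply_moves: Moves the arm, as the interface text tells. Its arguments: {"type":"object","properties":{"increments":{"type":"array"}},"required":["increments"]}

```bash
mkdir -p pics
cat > h.py <<'E'
import numpy as np, cv2
from cell import *
def snap(n,f):
    c=calibration(n); im=get_image(n); cv2.imwrite('pics/'+f+'.png',im[:,:,::-1]); np.savez('pics/'+f+'.npz',im=im,K=c['camera_matrix'],o=c['origin'],a=np.array(c['attitude'],float)); return im,c
E
python3 - <<'E'
from h import *
for n in('side','top','wrist'):
    im,c=snap(n,n+'0'); print(n,c)
print(read_state())
E
```

```text
side {'camera_matrix': array([[482.87124167,   0.        , 322.74919403],
       [  0.        , 482.87124167, 240.88798087],
       [  0.        ,   0.        ,   1.        ]]), 'origin': array([492.82812554, 779.33752674, 914.84738671]), 'attitude': array([ 7.67250822e-01,  2.70307748e-03, -3.03886024e+00])}
top {'camera_matrix': array([[555.8000474 ,   0.        , 320.22930715],
       [  0.        , 555.8000474 , 240.03034891],
       [  0.        ,   0.        ,   1.        ]]), 'origin': array([ 411.41872672,   -4.72384286, 1249.09817468]), 'attitude': array([ 0.12064093,  0.03239274, -1.59866863])}
wrist {'camera_matrix': array([[354.88271415,   0.        , 322.06998606],
       [  0.        , 354.88271415, 243.67542734],
       [  0.        ,   0.        ,   1.        ]]), 'origin': array([ 239.7465131 , -607.94124757,  373.26904527]), 'attitude': array([-0.28894932,  0.00226518, -1.30564168])}
{'clock': 0.15, 'qpos': array([ 1.24018271,  0.62913678,  0.03848315,  1.51812794, -0.02700293,
        0.99628708, -0.01998229]), 'qd': array([-0.00121864, -0.00178198, -0.0020044 , -0.00249508, -0.00066263,
        0.00093572, -0.000904  ]), 'tau': array([ 1.32977715e-03, -5.63802481e+01,  1.22809734e+00, -1.93653524e+01,
        1.13074266e-02,  7.35935464e-03,  1.19974115e-05]), 'eef_pos': array([ 170.00291598, -626.8462106 ,  199.30229467]), 'tool_rot': array([-3.14015256e+00,  2.45416657e-05,  2.64801863e-01]), 'force': array([0.7761726 , 0.27509947, 0.67823404]), 'torque': array([ 0.02234235,  0.03450678, -0.03232156]), 'width': 85.41054698845943}
```

View pics/top0.png

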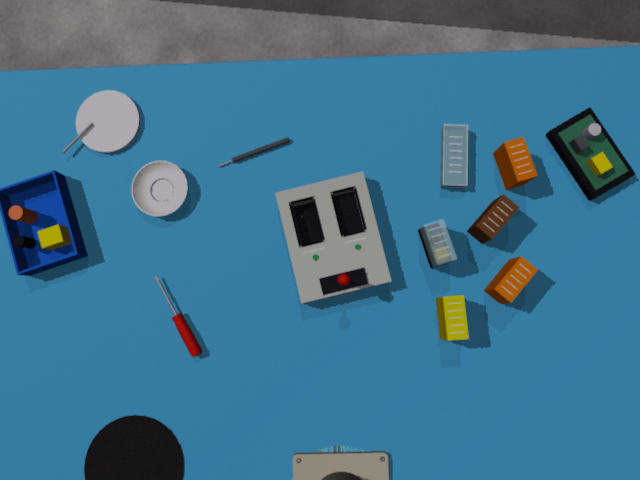

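View pics/side0.png

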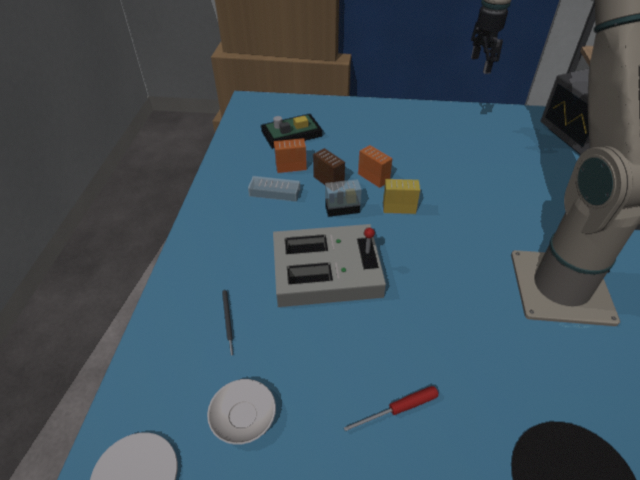

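The top view shows the tester at about (333,237) with its knob at (343,280) and bays at (307,222) and (349,212). The clear module is at (437,243), brown, orange and yellow look-alikes stand to its right, and the clear cover is at (455,155). The side view agrees. Next I'll enlarge the tester and module.

```bash
cat >> h.py <<'E'
from scipy.spatial.transform import Rotation as R
def load(f): return np.load('pics/'+f+'.npz')
def ray(d,u,v):
    K=d['K']; p=np.array([(u-K[0,2])/K[0,0],-(v-K[1,2])/K[1,1],-1.]); 
    w=R.from_euler('xyz',d['a']).as_matrix()@p; return d['o'],w/np.linalg.norm(w)
def onz(d,uv,z):
    o,w=ray(d,*uv); return o+w*(z-o[2])/w[2]
def tri(d1,p1,d2,p2):
    A=np.zeros((3,3));b=np.zeros(3); L=[ray(d1,*p1),ray(d2,*p2)]
    for o,w in L: P=np.eye(3)-np.outer(w,w);A+=P;b+=P@o
    x=np.linalg.solve(A,b); return x,[np.linalg.norm((np.eye(3)-np.outer(w,w))@(x-o)) for o,w in L]
E
python3 - <<'E'
from h import *
t=load('top0');s=load('side0')
a=cv2.resize(t['im'][160:310,260:470],None,fx=3.8,fy=3.8,interpolation=2)
cv2.imwrite('pics/a.png',a[:,:,::-1])
b=cv2.resize(s['im'][165:310,265:440],None,fx=4,fy=4,interpolation=2)
cv2.imwrite('pics/b.png',b[:,:,::-1])
print('knob',tri(t,(343.5,280),s,(369.5,232)))
for p in [(276,190),(363,173),(390,288),(303,302)]: print(onz(t,p,50))
E
```

```text
knob (array([467.21547263, -16.90411757, 125.26708476]), [np.float64(1.216476290467274), np.float64(1.216476290467115)])
[672.02692035 124.45800934  50.        ]
[703.45030156 -68.21971804  50.        ]
[ 449.6120531  -116.58412569   50.        ]
[425.06191806  70.80045869  50.        ]
```

View pics/a.png

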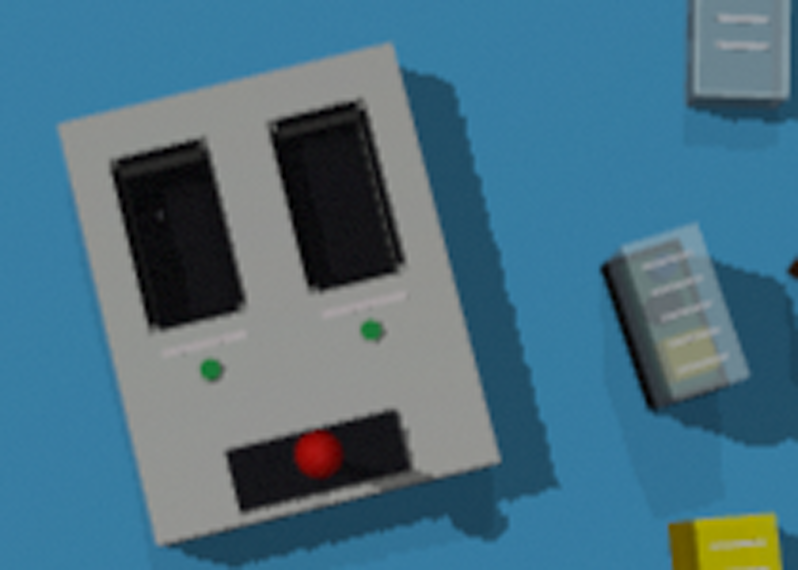

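View pics/b.png

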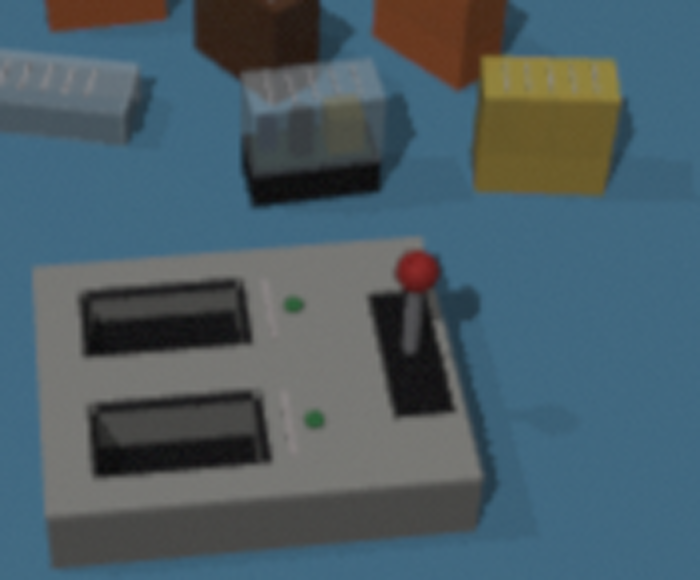

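The crops give the tester's top corners, the module's top quad in both views and a bay mouth each. I'll triangulate from these.

Run:
```python
from h import *
np.set_printoptions(precision=1,suppress=True)
t=load('top0');s=load('side0')
T=lambda p:(p[0]/3.8+260,p[1]/3.8+160); S=lambda p:(p[0]/4+265,p[1]/4+165)
print('tester corners')
for p,q in [((58,125),(50,515)),((392,44),(33,267)),((500,462),(423,238)),((157,545),(480,478))]:
    print(tri(t,T(p),s,S(q)), onz(t,T(p),50),onz(s,S(q),50))
print('module')
for p,q in [((620,245),(250,104)),((697,223),(242,72)),((748,378),(375,60)),((672,408),(387,92))]:
    print(tri(t,T(p),s,S(q)), onz(t,T(p),85),onz(s,S(q),85))
print('bays')
for B,C in (([(112,162),(207,141),(245,303),(152,330)],[(95,475),(90,405),(263,393),(270,460)]),([(270,124),(363,102),(403,268),(314,291)],[(85,355),(80,293),(242,282),(250,343)])):
    P=np.array([onz(t,T(p),50) for p in B]);Q=np.array([onz(s,S(p),50) for p in C]);print(P.mean(0),Q.mean(0)); print(P,Q)
```

```text
tester corners
(array([664.9, 126. ,  51.9]), [np.float64(0.23330698173553338), np.float64(0.23330698173540163)]) [665.6 126.2  50. ] [665.1 124.6  50. ]
(array([707.6, -68.7,  50.6]), [np.float64(1.0787914231352156), np.float64(1.0787914231353408)]) [706.6 -68.7  50. ] [708.9 -69.5  50. ]
(array([ 463.6, -120.6,   50. ]), [np.float64(0.31934544768992984), np.float64(0.319345447689998)]) [ 463.2 -120.5   50. ] [ 463.9 -120.6   50. ]
(array([423.5,  74.3,  50.7]), [np.float64(1.3523291567531852), np.float64(1.3523291567532307)]) [422.1  74.5  50. ] [424.8  73.6  50. ]
module
(array([ 580.2, -186.9,   96.2]), [np.float64(2.0536711890093877), np.float64(2.0536711890092714)]) [ 579.7 -188.6   85. ] [ 583.4 -200.5   85. ]
(array([ 591.1, -231.4,   86.3]), [np.float64(0.7100756824456311), np.float64(0.7100756824457557)]) [ 590.6 -231.6   85. ] [ 592.  -233.2   85. ]
(array([ 503.5, -254.6,   85.2]), [np.float64(0.1709765154185134), np.float64(0.17097651541858835)]) [ 503.7 -254.7   85. ] [ 503.4 -254.9   85. ]
(array([ 490.8, -211.1,   93.6]), [np.float64(2.873078615327984), np.float64(2.873078615328048)]) [ 488.5 -212.4   85. ] [ 493.7 -221.9   85. ]
bays
[599.6  57.7  50. ] [599.8  57.2  50. ]
[[642.7  95.3  50. ]
 [653.2  40.1  50. ]
 [558.2  20.8  50. ]
 [544.4  74.5  50. ]] [[644.2  93.5  50. ]
 [655.2  41.3  50. ]
 [554.1  21.7  50. ]
 [545.4  72.4  50. ]]
[618.6 -34.1  50. ] [620.4 -33.8  50. ]
[[661.9   3.4  50. ]
 [673.  -50.7  50. ]
 [575.5 -70.1  50. ]
 [563.9 -18.8  50. ]] [[664.4   1.9  50. ]
 [675.6 -49.7  50. ]
 [575.7 -69.5  50. ]
 [565.7 -17.9  50. ]]
```

Request:
{"name": "apply_moves", "arguments": {"increments": [{"tx":0.429,"ty":0.685,"tz":0,"rz":-0.62,"claw":0},{"tx":0.429,"ty":0.685,"tz":0,"rz":-0.62,"claw":0},{"tx":0.429,"ty":0.685,"tz":0,"rz":-0.62,"claw":0},{"tx":0.429,"ty":0.685,"tz":0,"rz":-0.62,"claw":0},{"tx":0.429,"ty":0.685,"tz":0,"rz":-0.62,"claw":0},{"tx":0.429,"ty":0.685,"tz":0,"rz":-0.62,"claw":0},{"tx":0.429,"ty":0.685,"tz":0,"rz":-0.62,"claw":0},{"tx":0.429,"ty":0.685,"tz":0,"rz":-0.62,"claw":0},{"tx":0.429,"ty":0.685,"tz":0,"rz":-0.62,"claw":0},{"tx":0.429,"ty":0.685,"tz":0,"rz":-0.62,"claw":0},{"tx":0.429,"ty":0.685,"tz":0,"rz":-0.62,"claw":0},{"tx":0.429,"ty":0.685,"tz":0,"rz":-0.62,"claw":0}]}}

```text
$.increments[0]: bad value
```

Request:
{"name": "apply_moves", "arguments": {"increments": [{"tx":0.02,"ty":0.03,"tz":0.0,"rx":0.0,"ry":0.0,"rz":-0.1,"claw":0.01}]}}

```text
clock: 0.25
eef_pos: [185.7, -600.6, 199.4]
tool_rot: [3.139, 0.004, 0.249]
force: [0.6, -0.0, 0.1]
width: 73.5
```

Request:
{"name": "apply_moves", "arguments": {"increments": [{"tx":0.03,"ty":0.04,"tz":0.0,"rx":0.0,"ry":0.0,"rz":-0.52,"claw":0.0},{"tx":0.409,"ty":0.655,"tz":0.0,"rx":0.0,"ry":0.0,"rz":-0.52,"claw":0.0},{"tx":0.409,"ty":0.655,"tz":0.0,"rx":0.0,"ry":0.0,"rz":-0.52,"claw":0.0},{"tx":0.409,"ty":0.655,"tz":0.0,"rx":0.0,"ry":0.0,"rz":-0.52,"claw":0.0},{"tx":0.409,"ty":0.655,"tz":0.0,"rx":0.0,"ry":0.0,"rz":-0.52,"claw":0.0},{"tx":0.409,"ty":0.655,"tz":0.0,"rx":0.0,"ry":0.0,"rz":-0.52,"claw":0.0},{"tx":0.409,"ty":0.655,"tz":0.0,"rx":0.0,"ry":0.0,"rz":-0.52,"claw":0.0},{"tx":0.409,"ty":0.655,"tz":0.0,"rx":0.0,"ry":0.0,"rz":-0.52,"claw":0.0},{"tx":0.409,"ty":0.655,"tz":0.0,"rx":0.0,"ry":0.0,"rz":-0.52,"claw":0.0},{"tx":0.409,"ty":0.655,"tz":0.0,"rx":0.0,"ry":0.0,"rz":-0.52,"claw":0.0},{"tx":0.409,"ty":0.655,"tz":0.0,"rx":0.0,"ry":0.0,"rz":-0.52,"claw":0.0},{"tx":0.409,"ty":0.655,"tz":0.0,"rx":0.0,"ry":0.0,"rz":-0.52,"claw":0.0}]}}

```text
clock: 1.45
eef_pos: [509.3, -87.3, 200.0]
tool_rot: [3.141, 0.0, 0.211]
force: [1.2, -1.0, -0.0]
width: -0.2
```

Request:
{"name": "apply_moves", "arguments": {"increments": [{"tx":0.025,"ty":0.04,"tz":0.0,"rx":0.0,"ry":0.0,"rz":0.0,"claw":0.0},{"tx":0.05,"ty":0.08,"tz":0.0,"rx":0.0,"ry":0.0,"rz":0.0,"claw":0.0},{"tx":0.075,"ty":0.115,"tz":0.0,"rx":0.0,"ry":0.0,"rz":0.0,"claw":0.0},{"tx":0.075,"ty":0.115,"tz":0.0,"rx":0.0,"ry":0.0,"rz":0.0,"claw":0.0},{"tx":0.075,"ty":0.115,"tz":0.0,"rx":0.0,"ry":0.0,"rz":0.0,"claw":0.0}]}}

```text
clock: 1.95
eef_pos: [583.5, 26.9, 199.4]
tool_rot: [-3.142, 0.001, 0.213]
force: [0.1, -0.6, -0.1]
width: -0.0
```

Run:
```python
from h import *
s=read_state(); print(s['eef_pos'],s['tool_rot'],s['force'])
im,c=snap('wrist','w1'); print(c['origin'],c['attitude'])
```

```text
[583.50544245  26.92619236 199.36946352] [-3.14152328e+00  1.15363406e-03  2.13167391e-01] [ 0.1113376  -0.63960071 -0.0988154 ]
[654.26340287  42.40695673 373.36783882] [-2.90133785e-01  6.53194479e-04 -1.35726789e+00]
```

View pics/w1.png

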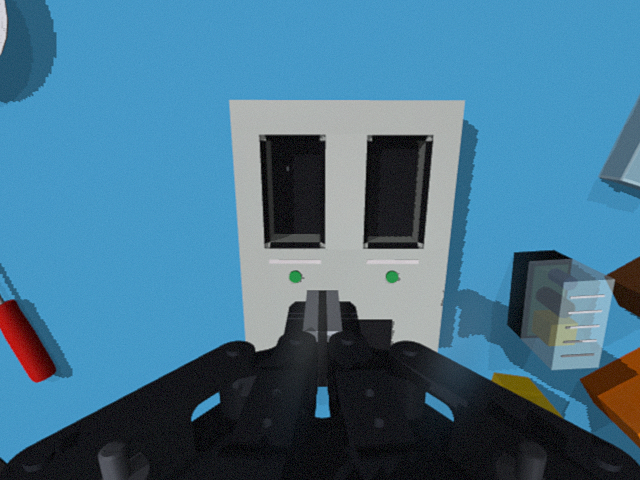

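The wrist view shows the left bay at (260–326,135–248), the right at (366–432,135–248), and the module standing to the right.

Run:
```python
from h import *
np.set_printoptions(precision=1,suppress=True)
w=load('w1');t=load('top0')
for B in ([(260,135),(326,135),(326,248),(264,248)],[(365,135),(433,135),(429,248),(364,248)],[(230,100),(465,100)],[(295,276),(392,276)]):
    P=np.array([onz(w,p,50) for p in B]); print(P[:,:2],P.mean(0)[:2]); d=P[0]-P[1];print('yaw',np.arctan2(-d[0],d[1]))
T=lambda p:(p[0]/3.8+260,p[1]/3.8+160)
print('mod top')
for p,q in [((620,245),(528,260)),((697,223),(613,276)),((748,378),(600,368)),((672,408),(549,365))]:
    print(tri(t,T(p),w,q), onz(w,q,85))
for p,q in [((603,265),(513,253)),((655,410),(511,321))]: print('base',tri(t,T(p),w,q),onz(w,q,30))
hsv=cv2.cvtColor(w['im'],cv2.COLOR_RGB2HSV)
m=cv2.inRange(w['im'],(0,90,0),(70,255,90)); print(cv2.connectedComponentsWithStats(m)[2:])
```

```text
[[645.   96. ]
 [657.2  39.7]
 [556.5  17.6]
 [543.9  75.4]] [600.6  57.2]
yaw 0.21352384296355914
[[664.4   6.5]
 [676.9 -51.3]
 [577.3 -78.5]
 [564.1 -17.9]] [620.7 -35.3]
yaw 0.21352384296355856
[[667.6 125.5]
 [709.9 -69.4]] [688.8  28. ]
yaw 0.21346648981447403
[[522.   41. ]
 [542.1 -51.6]] [532.1  -5.3]
yaw 0.21379006155117533
mod top
(array([ 584.3, -195.2,   25.3]), [np.float64(4.768010633698536), np.float64(4.768010633698651)]) [ 593.3 -151.7   85. ]
(array([ 592.8, -233.3,   80. ]), [np.float64(1.5558384397908593), np.float64(1.5558384397908442)]) [ 595.1 -229.6   85. ]
(array([ 505.2, -255.6,   86.5]), [np.float64(2.012784199173603), np.float64(2.0127841991735735)]) [ 505.9 -258.8   85. ]
(array([ 491.5, -216.2,   75.4]), [np.float64(3.1272584205955996), np.float64(3.12725842059569)]) [ 498.7 -210.3   85. ]
base (array([ 579.9, -191.1,   -1.4]), [np.float64(0.7891934580325968), np.float64(0.7891934580327017)]) [ 585.6 -171.    30. ]
base (array([ 495.5, -220.3,   -6.4]), [np.float64(2.437269484678768), np.float64(2.437269484678833)]) [ 512.1 -196.9   30. ]
(array([[     0
[... 1174 characters left out ...]
43,    307,      1,      1,      1],
       [   538,    308,      1,      1,      1]], dtype=int32), array([[319.5, 239.5],
       [541. , 266. ],
       [543. , 267. ],
       [548. , 267. ],
       [559. , 267. ],
       [541. , 269. ],
       [550. , 269. ],
       [294.9, 276.2],
       [391.7, 276.4],
       [540. , 273. ],
       [538. , 276. ],
       [538. , 278. ],
       [537. , 280. ],
       [547. , 280. ],
       [547. , 285. ],
       [550. , 284. ],
       [555. , 285. ],
       [535. , 289. ],
       [554. , 288. ],
       [533. , 296. ],
       [533. , 301. ],
       [531. , 302. ],
       [534. , 303. ],
       [537. , 302. ],
       [543. , 307. ],
       [538. , 308. ]]))
```

Request:
{"name": "apply_moves", "arguments": {"increments": [{"tx":0.0165,"ty":0.031,"tz":0.0,"rx":0.0,"ry":0.0,"rz":0.0,"claw":0.0},{"tx":0.0165,"ty":0.031,"tz":-0.05,"rx":0.0,"ry":0.0,"rz":0.0,"claw":0.0},{"tx":0.0165,"ty":0.031,"tz":-0.1,"rx":0.0,"ry":0.0,"rz":0.0,"claw":0.0},{"tx":0.0165,"ty":0.031,"tz":-0.135,"rx":0.0,"ry":0.0,"rz":0.0,"claw":0.0},{"tx":0.0165,"ty":0.031,"tz":-0.15,"rx":0.0,"ry":0.0,"rz":0.0,"claw":0.0},{"tx":0.0165,"ty":0.031,"tz":-0.16,"rx":0.0,"ry":0.0,"rz":0.0,"claw":0.0},{"tx":0.0165,"ty":0.031,"tz":-0.165,"rx":0.0,"ry":0.0,"rz":0.0,"claw":0.0},{"tx":0.0165,"ty":0.031,"tz":-0.168,"rx":0.0,"ry":0.0,"rz":0.0,"claw":0.0},{"tx":0.0165,"ty":0.031,"tz":-0.17,"rx":0.0,"ry":0.0,"rz":0.0,"claw":0.0}]}}

```text
clock: 2.9
eef_pos: [601.3, 56.9, 31.2]
tool_rot: [3.141, -0.003, 0.21]
force: [0.3, -0.2, -0.2]
width: 0.0
```

Request:
{"name": "apply_moves", "arguments": {"increments": [{"tx":0.0,"ty":0.0,"tz":-0.002,"rx":0.0,"ry":0.0,"rz":0.0,"claw":0.0},{"tx":0.0,"ty":0.0,"tz":-0.004,"rx":0.0,"ry":0.0,"rz":0.0,"claw":0.0},{"tx":0.0,"ty":0.0,"tz":-0.005,"rx":0.0,"ry":0.0,"rz":0.0,"claw":0.0},{"tx":0.0,"ty":0.0,"tz":-0.005,"rx":0.0,"ry":0.0,"rz":0.0,"claw":0.0}]}}

```text
clock: 3.3
eef_pos: [600.2, 56.9, 25.0]
tool_rot: [3.142, 0.0, 0.211]
force: [0.2, 0.6, -0.6]
width: -0.1
```

Passed below block height without contact, so the left bay is likely bare. Continuing gently to the floor.

Request:
{"name": "apply_moves", "arguments": {"increments": [{"tx":0.0,"ty":0.0,"tz":-0.004,"rx":0.0,"ry":0.0,"rz":0.0,"claw":0.0},{"tx":0.0,"ty":0.0,"tz":-0.007,"rx":0.0,"ry":0.0,"rz":0.0,"claw":0.0},{"tx":0.0,"ty":0.0,"tz":-0.009,"rx":0.0,"ry":0.0,"rz":0.0,"claw":0.0},{"tx":0.0,"ty":0.0,"tz":-0.01,"rx":0.0,"ry":0.0,"rz":0.0,"claw":0.0},{"tx":0.0,"ty":0.0,"tz":-0.011,"rx":0.0,"ry":0.0,"rz":0.0,"claw":0.0},{"tx":0.0,"ty":0.0,"tz":-0.012,"rx":0.0,"ry":0.0,"rz":0.0,"claw":0.0},{"tx":0.0,"ty":0.0,"tz":-0.012,"rx":0.0,"ry":0.0,"rz":0.0,"claw":0.0}]}}

```text
clock: 4.0
eef_pos: [600.1, 56.8, 12.9]
tool_rot: [-3.142, 0.0, 0.211]
force: [-0.3, -0.3, 0.2]
width: 0.1
```

Request:
{"name": "apply_moves", "arguments": {"increments": [{"tx":0.0,"ty":0.0,"tz":-0.001,"rx":0.0,"ry":0.0,"rz":0.0,"claw":0.0},{"tx":0.0,"ty":0.0,"tz":-0.002,"rx":0.0,"ry":0.0,"rz":0.0,"claw":0.0},{"tx":0.0,"ty":0.0,"tz":-0.002,"rx":0.0,"ry":0.0,"rz":0.0,"claw":0.0}]}}

```text
clock: 4.3
eef_pos: [600.1, 56.9, 10.9]
tool_rot: [-3.142, 0.0, 0.211]
force: [-0.1, 0.3, 0.3]
width: 0.1
```

Request:
{"name": "apply_moves", "arguments": {"increments": [{"tx":0.0,"ty":0.0,"tz":-0.001,"rx":0.0,"ry":0.0,"rz":0.0,"claw":0.0},{"tx":0.0,"ty":0.0,"tz":-0.002,"rx":0.0,"ry":0.0,"rz":0.0,"claw":0.0},{"tx":0.0,"ty":0.0,"tz":-0.002,"rx":0.0,"ry":0.0,"rz":0.0,"claw":0.0}]}}

```text
clock: 4.6
eef_pos: [600.1, 56.8, 8.8]
tool_rot: [3.142, 0.0, 0.211]
force: [-0.1, -0.4, -0.1]
width: -0.0
```

Run:
```python
from h import *
s=read_state(); print(s['eef_pos'],s['force'],s['torque'],s['width'])
im,c=snap('side','s2'); 
cv2.imwrite('pics/s2c.png',cv2.resize(im[90:310,240:440],None,fx=2.7,fy=2.7,interpolation=2)[:,:,::-1])
```

```text
[600.06727042  56.84592582   8.83885258] [-0.10323822 -0.41749595 -0.13590172] [ 0.02137203 -0.01693688 -0.03118086] -0.009321012995474033
```

View pics/s2c.png

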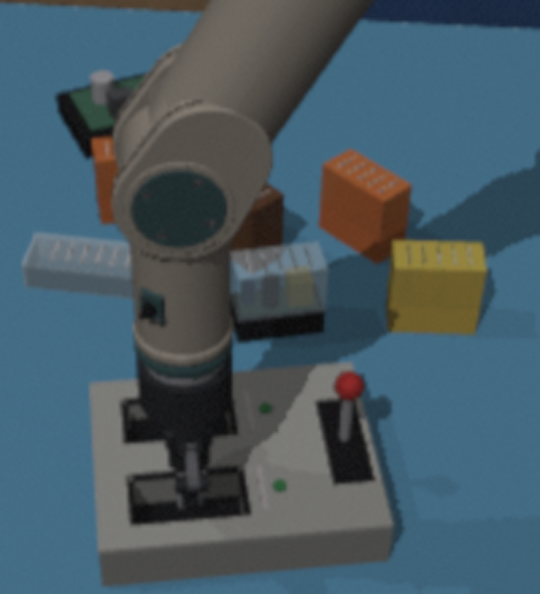

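The side view shows the closed fingers inside the left bay, tip near crop (187,505), but there is no force yet. I'll check how high the tips really are.

Run:
```python
from h import *
np.set_printoptions(precision=1,suppress=True)
s=load('s2')
for z in (5,10,15,20,25,30): print(z,onz(s,(187/2.7+240,505/2.7+90),z))
def proj(d,P):
    p=R.from_euler('xyz',d['a']).as_matrix().T@(np.array(P)-d['o']); return d['K'][0,2]+d['K'][0,0]*p[0]/-p[2], d['K'][1,2]+d['K'][0,0]*-p[1]/-p[2]
w=load('w1')
for dz in(-10,0,10,20): print(dz,proj(w,[583.5,26.9,199.4+dz]))
```

```text
5 [605.5  32.1   5. ]
10 [604.8  36.2  10. ]
15 [604.2  40.3  15. ]
20 [603.6  44.4  20. ]
25 [603.   48.5  25. ]
30 [602.4  52.6  30. ]
-10 (np.float64(322.57349927816387), np.float64(273.912283884301))
0 (np.float64(322.58687352355116), np.float64(280.8751094887302))
10 (np.float64(322.60168899000814), np.float64(288.58825562902217))
20 (np.float64(322.61819190538114), np.float64(297.17991208359933))
```

Request:
{"name": "apply_moves", "arguments": {"increments": [{"tx":0.0,"ty":0.0,"tz":-0.001,"rx":0.0,"ry":0.0,"rz":0.0,"claw":0.0},{"tx":0.0,"ty":0.0,"tz":-0.002,"rx":0.0,"ry":0.0,"rz":0.0,"claw":0.0},{"tx":0.0,"ty":0.0,"tz":-0.003,"rx":0.0,"ry":0.0,"rz":0.0,"claw":0.0},{"tx":0.0,"ty":0.0,"tz":-0.003,"rx":0.0,"ry":0.0,"rz":0.0,"claw":0.0}]}}

```text
clock: 5.05
eef_pos: [600.0, 56.8, 5.8]
tool_rot: [-3.142, 0.0, 0.211]
force: [0.3, -0.2, 0.1]
width: -0.0
```

Request:
{"name": "apply_moves", "arguments": {"increments": [{"tx":0.0,"ty":0.0,"tz":-0.001,"rx":0.0,"ry":0.0,"rz":0.0,"claw":0.0},{"tx":0.0,"ty":0.0,"tz":-0.002,"rx":0.0,"ry":0.0,"rz":0.0,"claw":0.0},{"tx":0.0,"ty":0.0,"tz":-0.003,"rx":0.0,"ry":0.0,"rz":0.0,"claw":0.0},{"tx":0.0,"ty":0.0,"tz":-0.003,"rx":0.0,"ry":0.0,"rz":0.0,"claw":0.0}]}}

```text
clock: 5.45
eef_pos: [600.1, 56.9, 2.8]
tool_rot: [-3.142, 0.0, 0.211]
force: [-0.2, -0.2, 0.1]
width: -0.1
```

Request:
{"name": "apply_moves", "arguments": {"increments": [{"tx":0.0,"ty":0.0,"tz":-0.001,"rx":0.0,"ry":0.0,"rz":0.0,"claw":0.0},{"tx":0.0,"ty":0.0,"tz":-0.002,"rx":0.0,"ry":0.0,"rz":0.0,"claw":0.0},{"tx":0.0,"ty":0.0,"tz":-0.003,"rx":0.0,"ry":0.0,"rz":0.0,"claw":0.0},{"tx":0.0,"ty":0.0,"tz":-0.003,"rx":0.0,"ry":0.0,"rz":0.0,"claw":0.0}]}}

```text
clock: 5.85
eef_pos: [600.1, 56.9, -0.2]
tool_rot: [-3.142, 0.0, 0.211]
force: [-0.6, 0.9, 0.3]
width: -0.3
```

Run:
```python
from h import *
s=read_state(); print(s)
```

```text
{'clock': 5.85, 'qpos': array([-0.13552069,  0.83103547, -0.00895762,  1.79236118,  0.013315  ,
        0.51850834, -1.5131918 ]), 'qd': array([ 0.00075265, -0.001218  ,  0.00184044,  0.00082928, -0.00015046,
        0.00209105,  0.00085868]), 'tau': array([ 1.40883181e-03, -5.79193783e+01,  7.37973042e-01, -1.14705196e+01,
        7.03426602e-03, -1.91363372e-02, -2.88092124e-04]), 'eef_pos': array([ 6.00057683e+02,  5.68892717e+01, -1.62087325e-01]), 'tool_rot': array([-3.14155737e+00,  2.52365686e-04,  2.10730456e-01]), 'force': array([-0.57111041,  0.90658169,  0.30649065]), 'torque': array([ 0.01875567, -0.0006026 , -0.04491584]), 'width': -0.28669109178569097}
```

Still no contact with the reported TCP at z=0, and both views put the real tips some 20 mm above the TCP. I'll keep going down in small guarded steps.

Request:
{"name": "apply_moves", "arguments": {"increments": [{"tx":0.0,"ty":0.0,"tz":-0.001,"rx":0.0,"ry":0.0,"rz":0.0,"claw":0.0},{"tx":0.0,"ty":0.0,"tz":-0.002,"rx":0.0,"ry":0.0,"rz":0.0,"claw":0.0},{"tx":0.0,"ty":0.0,"tz":-0.003,"rx":0.0,"ry":0.0,"rz":0.0,"claw":0.0},{"tx":0.0,"ty":0.0,"tz":-0.003,"rx":0.0,"ry":0.0,"rz":0.0,"claw":0.0}]}}

```text
clock: 6.25
eef_pos: [600.1, 56.9, -3.2]
tool_rot: [-3.142, 0.0, 0.211]
force: [-0.9, 0.6, 0.0]
width: -0.1
```

Run:
```python
from h import *
im,c=snap('side','s3')
im2,c2=snap('wrist','w3')
a=cv2.resize(im[225:300,265:365],(800,600),interpolation=2)[:300*2]
b=im2
cv2.imwrite('pics/s3c.png',np.vstack([cv2.resize(a,(400,300)),cv2.resize(b,(400,300))])[:,:,::-1])
```

```text
(no output)
```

View pics/s3c.png

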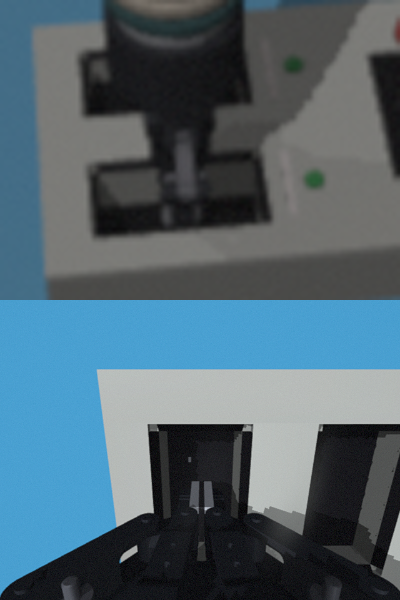

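The side crop shows the tips in the left bay, still above the floor, and the wrist view confirms they sit well inside the bay. Continuing down.

Request:
{"name": "apply_moves", "arguments": {"increments": [{"tx":0.0,"ty":0.0,"tz":-0.001,"rx":0.0,"ry":0.0,"rz":0.0,"claw":0.0},{"tx":0.0,"ty":0.0,"tz":-0.002,"rx":0.0,"ry":0.0,"rz":0.0,"claw":0.0},{"tx":0.0,"ty":0.0,"tz":-0.003,"rx":0.0,"ry":0.0,"rz":0.0,"claw":0.0},{"tx":0.0,"ty":0.0,"tz":-0.003,"rx":0.0,"ry":0.0,"rz":0.0,"claw":0.0}]}}

```text
clock: 6.75
eef_pos: [600.1, 56.8, -6.2]
tool_rot: [-3.142, 0.0, 0.211]
force: [0.3, -0.1, -1.1]
width: 0.1
```

Run:
```python
from h import *
w=load('w1')
def proj(d,P):
    p=R.from_euler('xyz',d['a']).as_matrix().T@(np.array(P)-d['o']); return d['K'][0,2]+d['K'][0,0]*p[0]/-p[2], d['K'][1,2]+d['K'][0,0]*-p[1]/-p[2]
for dx in(0,5,11):
  for dz in(0,10,20,30): print(dx,dz,proj(w,[583.5+dx*.977,26.9+dx*.21,199.4+dz]))
```

```text
0 0 (np.float64(322.58687352355116), np.float64(280.8751094887302))
0 10 (np.float64(322.60168899000814), np.float64(288.58825562902217))
0 20 (np.float64(322.61819190538114), np.float64(297.17991208359933))
0 30 (np.float64(322.6366879742678), np.float64(306.80923308795127))
5 0 (np.float64(322.60806471993544), np.float64(272.0257405001244))
5 10 (np.float64(322.6241512774287), np.float64(279.320713636532))
5 20 (np.float64(322.6420857572881), np.float64(287.45368732243014))
5 30 (np.float64(322.66220597933693), np.float64(296.57785695323594))
11 0 (np.float64(322.6339281167228), np.float64(261.2252770756071))
11 10 (np.float64(322.65159124401293), np.float64(267.99946937364075))
11 20 (np.float64(322.67130447913075), np.float64(275.5599224752246))
11 30 (np.float64(322.69344673693104), np.float64(284.0519584430302))
```

Request:
{"name": "apply_moves", "arguments": {"increments": [{"tx":0.0,"ty":0.0,"tz":-0.001,"rx":0.0,"ry":0.0,"rz":0.0,"claw":0.0},{"tx":0.0,"ty":0.0,"tz":-0.002,"rx":0.0,"ry":0.0,"rz":0.0,"claw":0.0},{"tx":0.0,"ty":0.0,"tz":-0.003,"rx":0.0,"ry":0.0,"rz":0.0,"claw":0.0},{"tx":0.0,"ty":0.0,"tz":-0.003,"rx":0.0,"ry":0.0,"rz":0.0,"claw":0.0}]}}

```text
clock: 7.15
eef_pos: [600.0, 56.9, -9.2]
tool_rot: [-3.142, 0.0, 0.211]
force: [0.5, 0.3, 0.1]
width: -0.2
```

Request:
{"name": "apply_moves", "arguments": {"increments": [{"tx":0.0,"ty":0.0,"tz":-0.001,"rx":0.0,"ry":0.0,"rz":0.0,"claw":0.0},{"tx":0.0,"ty":0.0,"tz":-0.002,"rx":0.0,"ry":0.0,"rz":0.0,"claw":0.0},{"tx":0.0,"ty":0.0,"tz":-0.003,"rx":0.0,"ry":0.0,"rz":0.0,"claw":0.0},{"tx":0.0,"ty":0.0,"tz":-0.003,"rx":0.0,"ry":0.0,"rz":0.0,"claw":0.0}]}}

```text
clock: 7.55
eef_pos: [600.1, 56.9, -12.2]
tool_rot: [-3.142, 0.0, 0.211]
force: [-0.8, -0.4, 0.1]
width: -0.2
```

Request:
{"name": "apply_moves", "arguments": {"increments": [{"tx":0.0,"ty":0.0,"tz":-0.001,"rx":0.0,"ry":0.0,"rz":0.0,"claw":0.0},{"tx":0.0,"ty":0.0,"tz":-0.002,"rx":0.0,"ry":0.0,"rz":0.0,"claw":0.0},{"tx":0.0,"ty":0.0,"tz":-0.003,"rx":0.0,"ry":0.0,"rz":0.0,"claw":0.0},{"tx":0.0,"ty":0.0,"tz":-0.003,"rx":0.0,"ry":0.0,"rz":0.0,"claw":0.0}]}}

```text
clock: 7.95
eef_pos: [600.0, 56.9, -15.2]
tool_rot: [-3.142, 0.0, 0.211]
force: [-0.1, -0.2, 0.2]
width: -0.1
```

Run:
```python
from h import *
im,c=snap('side','s4'); im2,c2=snap('top','t4'); w,_=snap('wrist','w4')
f=lambda a,s:cv2.resize(np.clip(a.astype(float)*2,0,255).astype(np.uint8),s,interpolation=2)
A=f(im[215:290,270:370],(400,300)); B=f(im2[170:245,275:375],(400,300)); C=f(w[200:425,170:470],(400,300));D=f(load('s3')['im'][215:290,270:370],(400,300))
cv2.imwrite('pics/c4.png',np.vstack([np.hstack([A,D]),np.hstack([B,C])])[:,:,::-1])
```

```text
(no output)
```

View pics/c4.png

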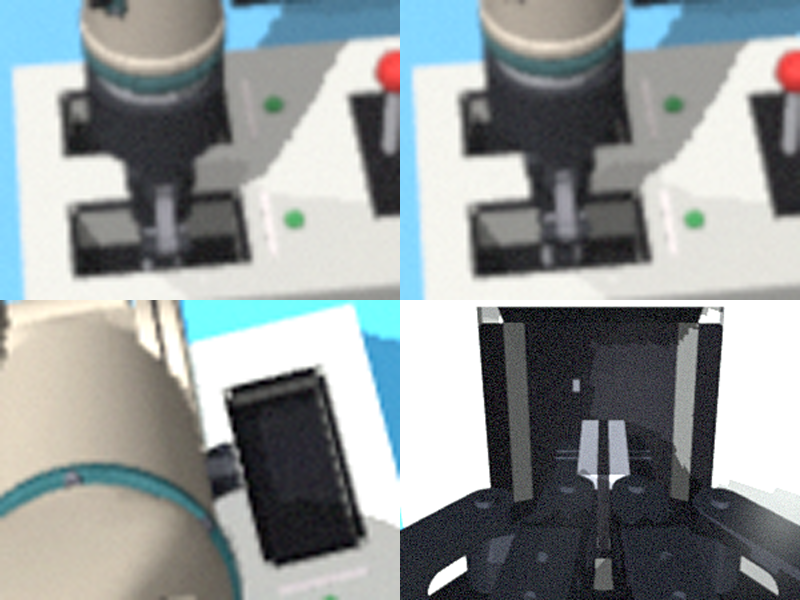

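The tips are still off the floor in the boosted crops. Continuing in millimetre steps with the force watched.

Request:
{"name": "apply_moves", "arguments": {"increments": [{"tx":0.0,"ty":0.0,"tz":-0.001,"rx":0.0,"ry":0.0,"rz":0.0,"claw":0.0},{"tx":0.0,"ty":0.0,"tz":-0.002,"rx":0.0,"ry":0.0,"rz":0.0,"claw":0.0},{"tx":0.0,"ty":0.0,"tz":-0.002,"rx":0.0,"ry":0.0,"rz":0.0,"claw":0.0}]}}

```text
clock: 8.4
eef_pos: [600.3, 56.9, -17.0]
tool_rot: [3.142, -0.0, 0.211]
force: [0.2, 0.3, 1.2]
width: -0.2
```

Request:
{"name": "apply_moves", "arguments": {"increments": [{"tx":0.0,"ty":0.0,"tz":-0.001,"rx":0.0,"ry":0.0,"rz":0.0,"claw":0.0},{"tx":0.0,"ty":0.0,"tz":-0.001,"rx":0.0,"ry":0.0,"rz":0.0,"claw":0.0}]}}

```text
clock: 8.6
eef_pos: [600.3, 56.9, -17.8]
tool_rot: [3.142, -0.0, 0.211]
force: [-0.2, 0.2, 4.1]
width: -0.1
```

Contact: 4 N upward with a springy slope, at TCP z about -16.7. So the tips sit about 32 mm above the reported TCP if this is the bare floor. To rule out the block, I'll feel the other bay; it should meet something about 14 mm higher.

Request:
{"name": "apply_moves", "arguments": {"increments": [{"tx":0.0,"ty":0.0,"tz":0.02,"rx":0.0,"ry":0.0,"rz":0.0,"claw":0.0},{"tx":0.0,"ty":0.0,"tz":0.055,"rx":0.0,"ry":0.0,"rz":0.0,"claw":0.0},{"tx":0.0,"ty":0.0,"tz":0.07,"rx":0.0,"ry":0.0,"rz":0.0,"claw":0.0},{"tx":0.01,"ty":-0.046,"tz":0.07,"rx":0.0,"ry":0.0,"rz":0.0,"claw":0.0},{"tx":0.02,"ty":-0.092,"tz":0.07,"rx":0.0,"ry":0.0,"rz":0.0,"claw":0.0},{"tx":0.02,"ty":-0.092,"tz":0.07,"rx":0.0,"ry":0.0,"rz":0.0,"claw":0.0},{"tx":0.02,"ty":-0.092,"tz":0.045,"rx":0.0,"ry":0.0,"rz":0.0,"claw":0.0},{"tx":0.02,"ty":-0.092,"tz":0.025,"rx":0.0,"ry":0.0,"rz":0.0,"claw":0.0},{"tx":0.02,"ty":-0.092,"tz":0.019,"rx":0.0,"ry":0.0,"rz":0.0,"claw":0.0},{"tx":0.02,"ty":-0.092,"tz":0.017,"rx":0.0,"ry":0.0,"rz":0.0,"claw":0.0},{"tx":0.02,"ty":-0.092,"tz":0.016,"rx":0.0,"ry":0.0,"rz":0.0,"claw":0.0}]}}

```text
clock: 9.7
eef_pos: [620.6, -35.0, -1.7]
tool_rot: [3.141, -0.001, 0.211]
force: [0.4, -0.3, 1.6]
width: -0.1
```

Request:
{"name": "apply_moves", "arguments": {"increments": [{"tx":0.0,"ty":0.0,"tz":-0.001,"rx":0.0,"ry":0.0,"rz":0.0,"claw":0.0},{"tx":0.0,"ty":0.0,"tz":-0.002,"rx":0.0,"ry":0.0,"rz":0.0,"claw":0.0},{"tx":0.0,"ty":0.0,"tz":-0.002,"rx":0.0,"ry":0.0,"rz":0.0,"claw":0.0}]}}

```text
clock: 10.0
eef_pos: [620.9, -35.0, -3.3]
tool_rot: [3.141, -0.002, 0.211]
force: [-0.6, -0.4, 0.8]
width: -0.2
```

Request:
{"name": "apply_moves", "arguments": {"increments": [{"tx":0.0,"ty":0.0,"tz":-0.001,"rx":0.0,"ry":0.0,"rz":0.0,"claw":0.0},{"tx":0.0,"ty":0.0,"tz":-0.002,"rx":0.0,"ry":0.0,"rz":0.0,"claw":0.0},{"tx":0.0,"ty":0.0,"tz":-0.002,"rx":0.0,"ry":0.0,"rz":0.0,"claw":0.0}]}}

```text
clock: 10.3
eef_pos: [620.9, -35.1, -5.3]
tool_rot: [3.141, -0.001, 0.211]
force: [0.4, 0.1, 5.5]
width: 0.2
```

The right bay stops the tips about 13.5 mm higher, so the block lies there and the left bay, already touched with 4 N, is the empty one. Next I'll go above the module for a close look.

Request:
{"name": "apply_moves", "arguments": {"increments": [{"tx":0.0,"ty":0.0,"tz":0.04,"rx":0.0,"ry":0.0,"rz":0.0,"claw":0.0},{"tx":0.0,"ty":0.0,"tz":0.09,"rx":0.0,"ry":0.0,"rz":0.0,"claw":0.0},{"tx":0.0,"ty":0.0,"tz":0.13,"rx":0.0,"ry":0.0,"rz":0.0,"claw":0.062},{"tx":-0.019,"ty":-0.046,"tz":0.15,"rx":0.0,"ry":0.0,"rz":0.56,"claw":0.062},{"tx":-0.038,"ty":-0.092,"tz":0.15,"rx":0.0,"ry":0.0,"rz":0.56,"claw":0.062},{"tx":-0.057,"ty":-0.138,"tz":0.15,"rx":0.0,"ry":0.0,"rz":0.56,"claw":0.062},{"tx":-0.079,"ty":-0.187,"tz":0.15,"rx":0.0,"ry":0.0,"rz":0.56,"claw":0.062},{"tx":-0.079,"ty":-0.187,"tz":0.15,"rx":0.0,"ry":0.0,"rz":0.56,"claw":0.062},{"tx":-0.079,"ty":-0.187,"tz":0.15,"rx":0.0,"ry":0.0,"rz":0.56,"claw":0.062}]}}

```text
clock: 11.2
eef_pos: [539.7, -224.6, 143.8]
tool_rot: [3.141, 0.001, 0.255]
force: [-0.3, 0.0, 0.0]
width: 61.8
```

Run:
```python
from h import *
s=read_state(); print(s['eef_pos'],s['tool_rot'],s['force'],s['width'])
im,c=snap('wrist','w5')
```

```text
[ 539.68425016 -224.6119435   143.81191627] [3.14124679e+00 1.11901615e-03 2.54677632e-01] [-0.33841052  0.03334758  0.00843631] 61.83442682152959
```

View pics/w5.png

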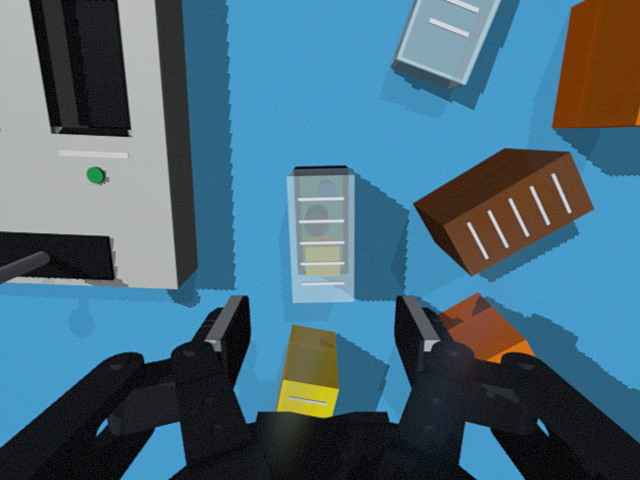

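The module's top quad is at (288,176), (354,175), (354,302), (292,303), with clear space both sides; the brown block is well right at (440,210).

Run:
```python
from h import *
np.set_printoptions(precision=2,suppress=True)
w=load('w5');t=load('top0');s=load('side0')
T=lambda p:(p[0]/3.8+260,p[1]/3.8+160);S=lambda p:(p[0]/4+265,p[1]/4+165)
q=[(288,176),(354,175),(354,302),(292,303)]
for a,p in zip(q,[(620,245),(697,223),(748,378),(672,408)]): print(tri(t,T(p),w,a)[0])
for a,p in zip(q[1:3],[(242,72),(375,60)]): print('side',tri(s,S(p),w,a))
P=np.array([onz(w,p,85) for p in q]);print(P,P.mean(0))
m=(P[0]+P[1]-P[2]-P[3]);print(np.arctan2(m[1],m[0]),np.linalg.norm(m)/2, np.linalg.norm(P[0]+P[3]-P[1]-P[2])/2)
# white lines
im=w['im'][170:310,285:360]; k=cv2.inRange(im,(190,190,190),(255,255,255)); st=cv2.connectedComponentsWithStats(k)
for i in range(1,st[0]):
  if st[2][i,4]>40: ys,xs=np.where(st[1]==i); l=onz(w,(xs.min()+285,ys[xs==xs.min()].mean()+170),85); r=onz(w,(xs.max()+285,ys[xs==xs.max()].mean()+170),85); d=l-r; print((l+r)/2,np.arctan2(-d[0],d[1]))
```

```text
[ 580.52 -189.97   77.79]
[ 591.92 -232.98   76.92]
[ 504.08 -256.72   80.76]
[ 489.13 -214.15   75.48]
side (array([ 592.27, -231.86,   85.98]), [np.float64(0.39620106495143054), np.float64(0.396201064951222)])
side (array([ 503.94, -257.83,   82.15]), [np.float64(0.6587266683031727), np.float64(0.658726668303194)])
[[ 581.19 -190.71   85.  ]
 [ 592.59 -231.9    85.  ]
 [ 505.88 -256.9    85.  ]
 [ 493.85 -213.89   85.  ]] [ 543.38 -223.35   85.  ]
0.2700486587259431 90.29967518803377 43.70434056177434
[ 572.31 -214.75   85.  ] 0.27734697565954824
[ 557.94 -219.18   85.  ] 0.2669284185968321
[ 543.37 -222.96   85.  ] 0.2913822919415366
[ 528.89 -227.09   85.  ] 0.28030525844745136
[ 514.44 -231.22   85.  ] 0.281385442042245
```

Request:
{"name": "apply_moves", "arguments": {"increments": [{"tx":0.0037,"ty":0.0015,"tz":0.0,"rx":0.0,"ry":0.0,"rz":0.23,"claw":0.062},{"tx":0.0037,"ty":0.0015,"tz":-0.04,"rx":0.0,"ry":0.0,"rz":0.23,"claw":0.062},{"tx":0.0037,"ty":0.0015,"tz":-0.075,"rx":0.0,"ry":0.0,"rz":0.23,"claw":0.062},{"tx":0.0037,"ty":0.0015,"tz":-0.095,"rx":0.0,"ry":0.0,"rz":0.23,"claw":0.062},{"tx":0.0037,"ty":0.0015,"tz":-0.107,"rx":0.0,"ry":0.0,"rz":0.23,"claw":0.062},{"tx":0.0037,"ty":0.0015,"tz":-0.113,"rx":0.0,"ry":0.0,"rz":0.23,"claw":0.062},{"tx":0.0037,"ty":0.0015,"tz":-0.116,"rx":0.0,"ry":0.0,"rz":0.23,"claw":0.062},{"tx":0.0037,"ty":0.0015,"tz":-0.119,"rx":0.0,"ry":0.0,"rz":0.23,"claw":0.062},{"tx":0.0037,"ty":0.0015,"tz":-0.119,"rx":0.0,"ry":0.0,"rz":0.23,"claw":0.062}]}}

```text
clock: 12.15
eef_pos: [545.4, -220.7, 25.6]
tool_rot: [3.141, -0.001, 0.28]
force: [0.7, -0.2, -0.0]
width: 62.6
```

Request:
{"name": "apply_moves", "arguments": {"increments": [{"tx":-0.002,"ty":-0.002,"tz":0.0,"rx":0.0,"ry":0.0,"rz":0.0,"claw":0.062},{"tx":-0.002,"ty":-0.002,"tz":-0.003,"rx":0.0,"ry":0.0,"rz":0.0,"claw":0.062},{"tx":-0.002,"ty":-0.002,"tz":-0.006,"rx":0.0,"ry":0.0,"rz":0.0,"claw":0.062},{"tx":-0.002,"ty":-0.002,"tz":-0.006,"rx":0.0,"ry":0.0,"rz":0.0,"claw":0.062}]}}

```text
clock: 12.55
eef_pos: [542.6, -222.6, 18.7]
tool_rot: [-3.141, 0.0, 0.279]
force: [0.0, -0.6, -0.1]
width: 61.9
```

Run:
```python
from h import *
s=read_state(); print(s['eef_pos'],s['tool_rot'],s['force'],s['width'])
im,c=snap('side','s6');im2,c=snap('wrist','w6')
cv2.imwrite('pics/c6.png',np.hstack([cv2.resize(im[160:235,300:400],(400,300),interpolation=2),cv2.resize(im2,(400,300))])[:,:,::-1])
```

```text
[ 542.55388696 -222.5566536    18.65673073] [-3.14117392e+00  4.82030202e-04  2.79456590e-01] [ 0.03189502 -0.61389444 -0.14224673] 61.861833324371666
```

View pics/c6.png

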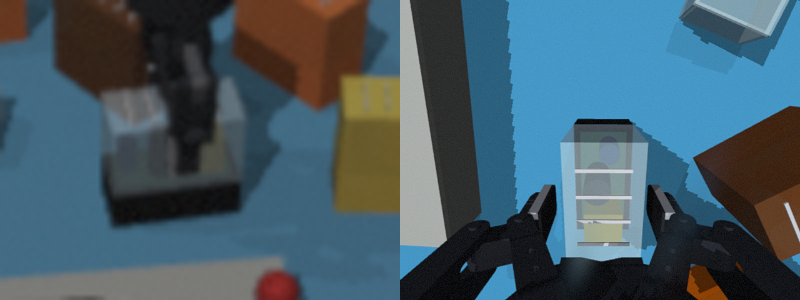

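Nine pictures viewed so far. The fingers straddle the module centrally, clear of the brown block, so I'll close the gripper.

Request:
{"name": "apply_moves", "arguments": {"increments": [{"tx":0.0,"ty":0.0,"tz":0.0,"rx":0.0,"ry":0.0,"rz":0.0,"claw":0.04},{"tx":0.0,"ty":0.0,"tz":0.0,"rx":0.0,"ry":0.0,"rz":0.0,"claw":0.03},{"tx":0.0,"ty":0.0,"tz":0.0,"rx":0.0,"ry":0.0,"rz":0.0,"claw":0.03},{"tx":0.0,"ty":0.0,"tz":0.0,"rx":0.0,"ry":0.0,"rz":0.0,"claw":0.03},{"tx":0.0,"ty":0.0,"tz":0.0,"rx":0.0,"ry":0.0,"rz":0.0,"claw":0.03}]}}

```text
clock: 13.15
eef_pos: [543.1, -222.8, 19.3]
tool_rot: [3.141, -0.0, 0.28]
force: [-0.2, -0.7, 2.6]
width: 43.3
```

Request:
{"name": "apply_moves", "arguments": {"increments": [{"tx":0.0,"ty":0.0,"tz":0.01,"rx":0.0,"ry":0.0,"rz":0.0,"claw":0.03},{"tx":0.0,"ty":0.0,"tz":0.03,"rx":0.0,"ry":0.0,"rz":0.0,"claw":0.03},{"tx":0.0,"ty":0.0,"tz":0.03,"rx":0.0,"ry":0.0,"rz":0.0,"claw":0.03}]}}

```text
clock: 13.45
eef_pos: [544.2, -223.0, 50.8]
tool_rot: [3.14, -0.003, 0.28]
force: [0.7, -0.3, -3.5]
width: 43.5
```

Run:
```python
from h import *
s=read_state(); print(s['eef_pos'],s['tool_rot'],s['force'],s['torque'],s['width'])
```

```text
[ 544.23498791 -222.97606855   50.84502891] [ 3.13975455e+00 -2.83725339e-03  2.79590975e-01] [ 0.73251829 -0.32749893 -3.53119307] [-0.06948045 -0.05667866 -0.01321689] 43.54828846817958
```

Held, weighing about 0.36 kg. Now I'll carry it above the left bay.

Request:
{"name": "apply_moves", "arguments": {"increments": [{"tx":0.0,"ty":0.0,"tz":0.03,"rx":0.0,"ry":0.0,"rz":0.0,"claw":0.03},{"tx":0.003,"ty":0.015,"tz":0.055,"rx":0.0,"ry":0.0,"rz":-0.1,"claw":0.03},{"tx":0.01,"ty":0.05,"tz":0.055,"rx":0.0,"ry":0.0,"rz":-0.2,"claw":0.03},{"tx":0.018,"ty":0.09,"tz":0.055,"rx":0.0,"ry":0.0,"rz":-0.3,"claw":0.03},{"tx":0.026,"ty":0.13,"tz":0.055,"rx":0.0,"ry":0.0,"rz":-0.4,"claw":0.03},{"tx":0.034,"ty":0.17,"tz":0.055,"rx":0.0,"ry":0.0,"rz":-0.5,"claw":0.03},{"tx":0.042,"ty":0.21,"tz":0.055,"rx":0.0,"ry":0.0,"rz":-0.6,"claw":0.03},{"tx":0.05,"ty":0.245,"tz":0.055,"rx":0.0,"ry":0.0,"rz":-0.7,"claw":0.03},{"tx":0.0565,"ty":0.27,"tz":0.055,"rx":0.0,"ry":0.0,"rz":-0.76,"claw":0.03},{"tx":0.0565,"ty":0.28,"tz":0.055,"rx":0.0,"ry":0.0,"rz":-0.76,"claw":0.03},{"tx":0.0565,"ty":0.28,"tz":0.055,"rx":0.0,"ry":0.0,"rz":-0.76,"claw":0.03},{"tx":0.0565,"ty":0.28,"tz":0.055,"rx":0.0,"ry":0.0,"rz":-0.76,"claw":0.03}]}}

```text
clock: 14.65
eef_pos: [598.5, 55.2, 103.5]
tool_rot: [3.14, 0.002, 0.212]
force: [0.0, -0.2, -3.8]
width: 42.4
```

Run:
```python
from h import *
s=read_state(); print(s['eef_pos'],s['tool_rot'],s['force'],s['torque'],s['width'])
```

```text
[598.52844399  55.22690081 103.47450947] [3.14011451e+00 1.92413091e-03 2.11866795e-01] [ 0.00406371 -0.15370025 -3.83968325] [-0.07772388  0.00944543 -0.05245045] 42.36453451318213
```

Request:
{"name": "apply_moves", "arguments": {"increments": [{"tx":0.002,"ty":0.0022,"tz":0.0,"rx":0.0,"ry":0.0,"rz":0.0,"claw":0.03},{"tx":0.002,"ty":0.0022,"tz":-0.015,"rx":0.0,"ry":0.0,"rz":0.0,"claw":0.03},{"tx":0.002,"ty":0.0022,"tz":-0.025,"rx":0.0,"ry":0.0,"rz":0.0,"claw":0.03},{"tx":0.002,"ty":0.0022,"tz":-0.025,"rx":0.0,"ry":0.0,"rz":0.0,"claw":0.03},{"tx":0.002,"ty":0.0022,"tz":-0.025,"rx":0.0,"ry":0.0,"rz":0.0,"claw":0.03}]}}

```text
clock: 15.15
eef_pos: [601.2, 58.8, 78.8]
tool_rot: [3.141, 0.001, 0.212]
force: [0.5, -0.3, -3.2]
width: 43.3
```

Run:
```python
from h import *
s=read_state(); print(s['eef_pos'],s['tool_rot'],s['force'],s['torque'],s['width'])
im,c=snap('wrist','w7');im2,c=snap('side','s7')
a=cv2.resize(im[150:400,120:440],(520,406),interpolation=2);b=cv2.resize(im2[190:290,265:365],(406,406),interpolation=2)
m=np.clip(np.hstack([a,b]).astype(float)*1.5,0,255).astype(np.uint8)
cv2.imwrite('pics/c7.png',cv2.resize(m,(800,350))[:,:,::-1])
```

```text
[601.21130904  58.79078712  78.8312356 ] [3.14139865e+00 7.19405474e-04 2.12213952e-01] [ 0.45313283 -0.32399418 -3.18209749] [-0.0226007  -0.03176754 -0.03699952] 43.252154549028575
```

View pics/c7.png

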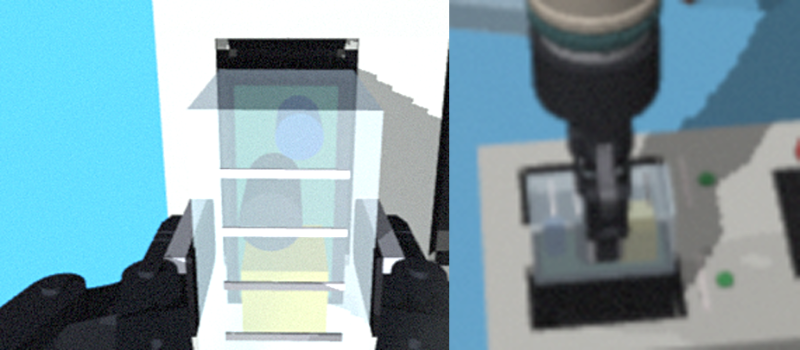

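The module is laterally centred over the bay mouth (both about column 286) and aligned. Lowering gently with the force watched.

Request:
{"name": "apply_moves", "arguments": {"increments": [{"tx":-0.001,"ty":-0.0008,"tz":-0.004,"rx":0.0,"ry":0.0,"rz":0.0,"claw":0.03},{"tx":-0.001,"ty":-0.0008,"tz":-0.009,"rx":0.0,"ry":0.0,"rz":0.0,"claw":0.03},{"tx":-0.001,"ty":-0.0008,"tz":-0.012,"rx":0.0,"ry":0.0,"rz":0.0,"claw":0.03},{"tx":-0.001,"ty":-0.0008,"tz":-0.014,"rx":0.0,"ry":0.0,"rz":0.0,"claw":0.03},{"tx":-0.001,"ty":-0.0008,"tz":-0.016,"rx":0.0,"ry":0.0,"rz":0.0,"claw":0.03},{"tx":-0.001,"ty":-0.0008,"tz":-0.016,"rx":0.0,"ry":0.0,"rz":0.0,"claw":0.03}]}}

```text
clock: 15.85
eef_pos: [600.2, 58.8, 62.7]
tool_rot: [-3.142, 0.001, 0.213]
force: [0.3, 0.3, -3.4]
width: 43.4
```

Request:
{"name": "apply_moves", "arguments": {"increments": [{"tx":0.0,"ty":-0.0007,"tz":-0.002,"rx":0.0,"ry":0.0,"rz":0.0,"claw":0.03},{"tx":0.0,"ty":-0.0007,"tz":-0.004,"rx":0.0,"ry":0.0,"rz":0.0,"claw":0.03},{"tx":0.0,"ty":-0.0007,"tz":-0.006,"rx":0.0,"ry":0.0,"rz":0.0,"claw":0.03},{"tx":0.0,"ty":-0.0007,"tz":-0.008,"rx":0.0,"ry":0.0,"rz":0.0,"claw":0.03},{"tx":0.0,"ty":-0.0007,"tz":-0.008,"rx":0.0,"ry":0.0,"rz":0.0,"claw":0.03}]}}

```text
clock: 16.35
eef_pos: [600.1, 58.1, 54.7]
tool_rot: [-3.142, 0.001, 0.213]
force: [-0.6, 0.4, -3.3]
width: 43.4
```

Module bottom is now inside the bay (about 36 mm) with no resistance.

Request:
{"name": "apply_moves", "arguments": {"increments": [{"tx":0.0,"ty":0.0,"tz":-0.003,"rx":0.0,"ry":0.0,"rz":0.0,"claw":0.03},{"tx":0.0,"ty":0.0,"tz":-0.006,"rx":0.0,"ry":0.0,"rz":0.0,"claw":0.03},{"tx":0.0,"ty":0.0,"tz":-0.009,"rx":0.0,"ry":0.0,"rz":0.0,"claw":0.03},{"tx":0.0,"ty":0.0,"tz":-0.012,"rx":0.0,"ry":0.0,"rz":0.0,"claw":0.03},{"tx":0.0,"ty":0.0,"tz":-0.012,"rx":0.0,"ry":0.0,"rz":0.0,"claw":0.03}]}}

```text
clock: 16.85
eef_pos: [599.9, 58.1, 42.4]
tool_rot: [-3.142, 0.001, 0.213]
force: [0.5, -0.7, -4.5]
width: 43.3
```

Request:
{"name": "apply_moves", "arguments": {"increments": [{"tx":0.0,"ty":0.0,"tz":-0.002,"rx":0.0,"ry":0.0,"rz":0.0,"claw":0.03},{"tx":0.0,"ty":0.0,"tz":-0.004,"rx":0.0,"ry":0.0,"rz":0.0,"claw":0.03},{"tx":0.0,"ty":0.0,"tz":-0.006,"rx":0.0,"ry":0.0,"rz":0.0,"claw":0.03},{"tx":0.0,"ty":0.0,"tz":-0.007,"rx":0.0,"ry":0.0,"rz":0.0,"claw":0.03},{"tx":0.0,"ty":0.0,"tz":-0.008,"rx":0.0,"ry":0.0,"rz":0.0,"claw":0.03},{"tx":0.0,"ty":0.0,"tz":-0.008,"rx":0.0,"ry":0.0,"rz":0.0,"claw":0.03}]}}

```text
clock: 17.45
eef_pos: [600.3, 58.1, 34.9]
tool_rot: [3.142, 0.0, 0.213]
force: [-0.9, 0.6, -4.6]
width: 43.2
```

Request:
{"name": "apply_moves", "arguments": {"increments": [{"tx":0.0,"ty":0.0,"tz":-0.001,"rx":0.0,"ry":0.0,"rz":0.0,"claw":0.03},{"tx":0.0,"ty":0.0,"tz":-0.002,"rx":0.0,"ry":0.0,"rz":0.0,"claw":0.03},{"tx":0.0,"ty":0.0,"tz":-0.002,"rx":0.0,"ry":0.0,"rz":0.0,"claw":0.03}]}}

```text
clock: 17.75
eef_pos: [600.5, 58.1, 33.1]
tool_rot: [3.142, -0.0, 0.213]
force: [0.3, 0.3, -0.6]
width: 43.2
```

The floor now carries most of the weight. One millimetre more, then release gently.

Request:
{"name": "apply_moves", "arguments": {"increments": [{"tx":0.0,"ty":0.0,"tz":-0.001,"rx":0.0,"ry":0.0,"rz":0.0,"claw":0.03},{"tx":0.0,"ty":0.0,"tz":-0.001,"rx":0.0,"ry":0.0,"rz":0.0,"claw":0.03},{"tx":0.0,"ty":0.0,"tz":-0.001,"rx":0.0,"ry":0.0,"rz":0.0,"claw":0.046},{"tx":0.0,"ty":0.0,"tz":-0.001,"rx":0.0,"ry":0.0,"rz":0.0,"claw":0.055},{"tx":0.0,"ty":0.0,"tz":-0.001,"rx":0.0,"ry":0.0,"rz":0.0,"claw":0.062},{"tx":0.0,"ty":0.0,"tz":-0.001,"rx":0.0,"ry":0.0,"rz":0.0,"claw":0.062},{"tx":0.0,"ty":0.0,"tz":-0.001,"rx":0.0,"ry":0.0,"rz":0.0,"claw":0.062},{"tx":0.0,"ty":0.0,"tz":-0.001,"rx":0.0,"ry":0.0,"rz":0.0,"claw":0.062}]}}

```text
clock: 18.55
eef_pos: [600.4, 58.0, 32.0]
tool_rot: [3.142, -0.0, 0.213]
force: [-1.0, -1.0, 0.0]
width: 62.1
```

Released. I'll retract straight up and measure the module's seat.

Request:
{"name": "apply_moves", "arguments": {"increments": [{"tx":0.0,"ty":0.0,"tz":0.01,"rx":0.0,"ry":0.0,"rz":0.0,"claw":0.062},{"tx":0.0,"ty":0.0,"tz":0.03,"rx":0.0,"ry":0.0,"rz":0.0,"claw":0.062},{"tx":0.0,"ty":0.0,"tz":0.07,"rx":0.0,"ry":0.0,"rz":0.0,"claw":0.062},{"tx":0.0,"ty":0.0,"tz":0.11,"rx":0.0,"ry":0.0,"rz":0.0,"claw":0.062},{"tx":0.0,"ty":0.0,"tz":0.13,"rx":0.0,"ry":0.0,"rz":0.0,"claw":0.03},{"tx":-0.03,"ty":-0.03,"tz":0.13,"rx":0.0,"ry":0.0,"rz":0.0,"claw":0.0},{"tx":-0.06,"ty":-0.06,"tz":0.13,"rx":0.0,"ry":0.0,"rz":0.0,"claw":0.0},{"tx":-0.06,"ty":-0.06,"tz":0.13,"rx":0.0,"ry":0.0,"rz":0.0,"claw":0.0}]}}

```text
clock: 19.35
eef_pos: [535.6, -7.5, 162.8]
tool_rot: [3.139, 0.005, 0.207]
force: [0.5, 0.4, -0.7]
width: 3.8
```

Run:
```python
from h import *
s=read_state(); print(s['eef_pos'],s['tool_rot'],s['force'],s['torque'],s['width'])
im,c=snap('wrist','w8');im2,c=snap('side','s8')
cv2.imwrite('pics/c8.png',np.hstack([im[0:300,140:540],cv2.resize(im2[190:290,260:393],(400,300),interpolation=2)])[:,:,::-1])
```

```text
[535.62287527  -7.46819371 162.77753619] [3.13906846 0.00494584 0.20675014] [ 0.47541857  0.41420261 -0.72406798] [-0.02426199 -0.04071276 -0.01639939] 3.805488977653493
```

View pics/c8.png

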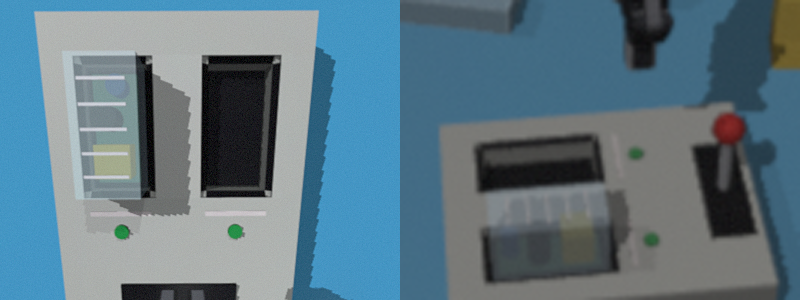

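The module stands in the left bay, upright and aligned. I'll check its top centre numerically; its quad is (203,52), (276,54), (281,198), (216,198).

Run:
```python
from h import *
np.set_printoptions(precision=1,suppress=True)
w=load('w8');s=load('s8')
q=[(203,52),(276,54),(281,198),(216,198)]
for z in (98.6,105):
  P=np.array([onz(w,p,z) for p in q]);m=P[0]+P[1]-P[2]-P[3];print(z,P.mean(0),np.arctan2(m[1],m[0]),np.linalg.norm(m)/2,np.linalg.norm(P[0]+P[3]-P[1]-P[2])/2)
B=[(202,56),(280,56),(272,196),(201,196)]
P=np.array([onz(w,(a+140,b),50) for a,b in B]);print('right bay',P.mean(0))
S=lambda p:(p[0]*133/400+260,p[1]/3+190)
print(tri(w,(276,54),s,S((486-400,193))),tri(w,(281,198),s,S((607-400,184))))
k=cv2.inRange(s['im'],(110,0,0),(255,70,70)); n,l,st,c=cv2.connectedComponentsWithStats(k);print([(st[i],c[i]) for i in range(1,n) if st[i,4]>20])
```

```text
98.6 [600.9  57.1  98.6] 0.2085798285881276 87.801938301596 43.82679175777158
105 [601.1  55.8 105. ] 0.20857982858812774 85.43972745062288 42.64768199030914
right bay [620.7 -34.   50. ]
(array([648.9,  45. ,  96.4]), [np.float64(0.6408989898548669), np.float64(0.6408989898547662)]) (array([560.2,  26.4,  95.7]), [np.float64(1.6958008908484956), np.float64(1.6958008908484952)])
[(array([361, 152,  22,  13,  22], dtype=int32), array([371.5, 158.7])), (array([366, 228,   7,   7,  38], dtype=int32), array([368.8, 231.3])), (array([392, 389,  46,  23, 393], dtype=int32), array([414.4, 399.6]))]
```

Seated: top at about 97 mm, centre within about 1 mm, yaw error about 0.005. Now to the right-hand side of the knob.

Request:
{"name": "apply_moves", "arguments": {"increments": [{"tx":-0.02,"ty":-0.03,"tz":0.0,"rx":0.0,"ry":0.0,"rz":0.0,"claw":0.0},{"tx":-0.04,"ty":-0.06,"tz":0.0,"rx":0.0,"ry":0.0,"rz":0.0,"claw":0.0},{"tx":-0.062,"ty":-0.07,"tz":0.0,"rx":0.0,"ry":0.0,"rz":0.0,"claw":0.0},{"tx":-0.062,"ty":-0.07,"tz":0.0,"rx":0.0,"ry":0.0,"rz":0.0,"claw":0.0},{"tx":-0.062,"ty":-0.07,"tz":0.0,"rx":0.0,"ry":0.0,"rz":0.0,"claw":0.0}]}}

```text
clock: 19.95
eef_pos: [479.9, -71.1, 162.5]
tool_rot: [-3.141, -0.002, 0.214]
force: [-1.2, -0.5, -0.5]
width: -0.3
```

Request:
{"name": "apply_moves", "arguments": {"increments": [{"tx":-0.001,"ty":0.0,"tz":-0.04,"rx":0.0,"ry":0.0,"rz":0.0,"claw":0.0},{"tx":-0.001,"ty":0.0,"tz":-0.075,"rx":0.0,"ry":0.0,"rz":0.0,"claw":0.0},{"tx":-0.001,"ty":0.0,"tz":-0.0915,"rx":0.0,"ry":0.0,"rz":0.0,"claw":0.0},{"tx":-0.001,"ty":0.0,"tz":-0.0915,"rx":0.0,"ry":0.0,"rz":0.0,"claw":0.0},{"tx":-0.0025,"ty":0.007,"tz":-0.0915,"rx":0.0,"ry":0.0,"rz":0.0,"claw":0.0},{"tx":-0.004,"ty":0.014,"tz":-0.0915,"rx":0.0,"ry":0.0,"rz":0.0,"claw":0.0},{"tx":-0.005,"ty":0.02,"tz":-0.0915,"rx":0.0,"ry":0.0,"rz":0.0,"claw":0.0},{"tx":-0.005,"ty":0.02,"tz":-0.0915,"rx":0.0,"ry":0.0,"rz":0.0,"claw":0.0}]}}

```text
clock: 20.75
eef_pos: [473.9, -50.3, 71.4]
tool_rot: [-3.141, -0.002, 0.216]
force: [0.6, 0.1, 0.3]
width: -0.3
```

```bash
cat >> h.py <<'E'
def knob():
    out=[]
    for n in('side','top'):
        c=calibration(n);im=get_image(n);d=dict(K=c['camera_matrix'],o=c['origin'],a=c['attitude'])
        k=cv2.inRange(im,(100,0,0),(255,70,70)); _,l,st,ce=cv2.connectedComponentsWithStats(k)
        x0,y0,x1,y1=(340,215,400,260) if n=='side' else (315,255,375,310)
        g=[(st[i,4],tuple(ce[i])) for i in range(1,len(st)) if x0<ce[i][0]<x1 and y0<ce[i][1]<y1 and st[i,4]>3]
        out.append((d,max(g) if g else None))
    for d,g in out: print(g)
    if all(g for _,g in out):
        x,e=tri(out[0][0],out[0][1][1],out[1][0],out[1][1][1]); v=x[:2]-[466.8,-17.6]; y=-np.sin(.2125)*v[0]+np.cos(.2125)*v[1]; print('knob',x,e,'ty',y,'tilt',np.arctan2(y,x[2]-52))
    elif out[0][1]:
        for h in (120,113,110): x=onz(out[0][0],out[0][1][1],h); v=x[:2]-[466.8,-17.6]; print(h,x,-np.sin(.2125)*v[0]+np.cos(.2125)*v[1])
E
python3 - <<'E'
from h import *
s=read_state(); print(s['eef_pos'],s['force'],s['width']); knob()
E
```

```text
[473.91487997 -50.30949503  71.36821208] [0.61892184 0.10164531 0.31216827] -0.3396833050529203
(np.int32(55), (np.float64(368.25454545454545), np.float64(231.6727272727273)))
None
120 [471.18540906 -23.16349463 120.        ] -6.363255055590988
113 [470.99480768 -30.23089806 113.        ] -13.231490670958861
110 [470.91312137 -33.25978525 110.        ] -16.175020220402203
```

Request:
{"name": "apply_moves", "arguments": {"increments": [{"tx":-0.001,"ty":0.005,"tz":0.0,"rx":0.0,"ry":0.0,"rz":0.0,"claw":0.0},{"tx":-0.002,"ty":0.01,"tz":0.0,"rx":0.0,"ry":0.0,"rz":0.0,"claw":0.0},{"tx":-0.003,"ty":0.015,"tz":0.0,"rx":0.0,"ry":0.0,"rz":0.0,"claw":0.0},{"tx":-0.004,"ty":0.02,"tz":0.0,"rx":0.0,"ry":0.0,"rz":0.0,"claw":0.0},{"tx":-0.005,"ty":0.025,"tz":0.0,"rx":0.0,"ry":0.0,"rz":0.0,"claw":0.0},{"tx":-0.0063,"ty":0.0293,"tz":0.0,"rx":0.0,"ry":0.0,"rz":0.0,"claw":0.0},{"tx":-0.0063,"ty":0.0293,"tz":0.0,"rx":0.0,"ry":0.0,"rz":0.0,"claw":0.0}]}}

```text
clock: 21.55
eef_pos: [467.1, -22.1, 70.4]
tool_rot: [3.142, -0.0, 0.214]
force: [0.5, -0.9, -0.8]
width: 0.0
```

Run:
```python
from h import *
s=read_state(); print(s['eef_pos'],s['force'],s['width']); knob()
```

```text
[467.0633777  -22.06341334  70.41964572] [ 0.50318892 -0.89514828 -0.82637444] 0.03555015569880055
(np.int32(56), (np.float64(370.26785714285717), np.float64(240.30357142857142)))
None
120 [465.55441675   4.36745538 120.        ] 21.736033909659973
113 [465.31422478  -2.45749063 113.        ] 15.115260921765493
110 [465.21128536  -5.38246749 110.        ] 12.277786784096419
```

The knob is at about 0.35 rad to the left. Pushing about 10 mm more and holding.

Request:
{"name": "apply_moves", "arguments": {"increments": [{"tx":-0.001,"ty":0.005,"tz":0.0,"rx":0.0,"ry":0.0,"rz":0.0,"claw":0.0},{"tx":-0.0022,"ty":0.0105,"tz":0.0,"rx":0.0,"ry":0.0,"rz":0.0,"claw":0.0},{"tx":-0.0022,"ty":0.0105,"tz":0.0,"rx":0.0,"ry":0.0,"rz":0.0,"claw":0.0},{"tx":-0.0022,"ty":0.0105,"tz":0.0,"rx":0.0,"ry":0.0,"rz":0.0,"claw":0.0}]}}

```text
clock: 22.05
eef_pos: [464.8, -12.1, 70.5]
tool_rot: [3.141, 0.0, 0.214]
force: [0.3, -4.0, -0.3]
width: 0.0
```

Run:
```python
from h import *
s=read_state(); print(s['eef_pos'],s['force'],s['width']); knob()
```

```text
[464.80070954 -12.06336678  70.54478569] [ 0.31361009 -3.97080908 -0.27539764] 0.04916614431309577
(np.int32(60), (np.float64(371.0), np.float64(244.5)))
None
120 [463.44324689  17.46870254 120.        ] 34.987845756450696
113 [463.18446243  10.75913557 113.        ] 28.483777792033695
110 [463.07355481   7.88360687 110.        ] 25.696320092997844
```

Tilt is about 0.5 rad. Holding.

Request:
{"name": "apply_moves", "arguments": {"increments": [{"tx":0.0,"ty":0.001,"tz":0.0,"rx":0.0,"ry":0.0,"rz":0.0,"claw":0.0},{"tx":0.0,"ty":0.001,"tz":0.0,"rx":0.0,"ry":0.0,"rz":0.0,"claw":0.0},{"tx":0.0,"ty":0.001,"tz":0.0,"rx":0.0,"ry":0.0,"rz":0.0,"claw":0.0},{"tx":0.0,"ty":0.001,"tz":0.0,"rx":0.0,"ry":0.0,"rz":0.0,"claw":0.0},{"tx":0.0,"ty":0.001,"tz":0.0,"rx":0.0,"ry":0.0,"rz":0.0,"claw":0.0},{"tx":0.0,"ty":0.001,"tz":0.0,"rx":0.0,"ry":0.0,"rz":0.0,"claw":0.0},{"tx":0.0,"ty":0.001,"tz":0.0,"rx":0.0,"ry":0.0,"rz":0.0,"claw":0.0},{"tx":0.0,"ty":0.001,"tz":0.0,"rx":0.0,"ry":0.0,"rz":0.0,"claw":0.0},{"tx":0.0,"ty":0.001,"tz":0.0,"rx":0.0,"ry":0.0,"rz":0.0,"claw":0.0},{"tx":0.0,"ty":0.001,"tz":0.0,"rx":0.0,"ry":0.0,"rz":0.0,"claw":0.0},{"tx":0.0,"ty":0.001,"tz":0.0,"rx":0.0,"ry":0.0,"rz":0.0,"claw":0.0},{"tx":0.0,"ty":0.001,"tz":0.0,"rx":0.0,"ry":0.0,"rz":0.0,"claw":0.0}]}}

```text
clock: 23.35
eef_pos: [464.8, -11.1, 70.5]
tool_rot: [-3.142, 0.0, 0.213]
force: [-0.4, -3.6, -1.5]
width: 0.2
```

Run:
```python
from h import *
s=read_state(); print(s['eef_pos'],s['force'],s['width']); knob()
```

```text
[464.80893154 -11.12282297  70.51101705] [-0.43422855 -3.61976814 -1.54983455] 0.19702191798752308
(np.int32(59), (np.float64(371.0169491525424), np.float64(244.91525423728814)))
None
120 [463.36142729  18.76585877 120.        ] 36.273080780325365
113 [463.10192227  12.0677155  113.        ] 29.780331523521205
110 [462.99070583   9.19708266 110.        ] 26.99772469917658
```

Held for about 1.4 s at about 0.5 rad, with 3.6 N. Easing back gradually so the lever recentres without overshoot.

Request:
{"name": "apply_moves", "arguments": {"increments": [{"tx":0.001,"ty":-0.005,"tz":0.0,"rx":0.0,"ry":0.0,"rz":0.0,"claw":0.0},{"tx":0.002,"ty":-0.01,"tz":0.0,"rx":0.0,"ry":0.0,"rz":0.0,"claw":0.0},{"tx":0.003,"ty":-0.015,"tz":0.0,"rx":0.0,"ry":0.0,"rz":0.0,"claw":0.0},{"tx":0.004,"ty":-0.02,"tz":0.0,"rx":0.0,"ry":0.0,"rz":0.0,"claw":0.0},{"tx":0.005,"ty":-0.025,"tz":0.0,"rx":0.0,"ry":0.0,"rz":0.0,"claw":0.0},{"tx":0.006,"ty":-0.03,"tz":0.0,"rx":0.0,"ry":0.0,"rz":0.0,"claw":0.0},{"tx":0.007,"ty":-0.034,"tz":0.0,"rx":0.0,"ry":0.0,"rz":0.0,"claw":0.0},{"tx":0.008,"ty":-0.038,"tz":0.0,"rx":0.0,"ry":0.0,"rz":0.0,"claw":0.0},{"tx":0.01,"ty":-0.046,"tz":0.0,"rx":0.0,"ry":0.0,"rz":0.0,"claw":0.0},{"tx":0.012,"ty":-0.056,"tz":0.0,"rx":0.0,"ry":0.0,"rz":0.0,"claw":0.0},{"tx":0.012,"ty":-0.058,"tz":0.04,"rx":0.0,"ry":0.0,"rz":0.0,"claw":0.0},{"tx":0.012,"ty":-0.058,"tz":0.08,"rx":0.0,"ry":0.0,"rz":0.0,"claw":0.0}]}}

```text
clock: 24.65
eef_pos: [475.8, -70.4, 150.5]
tool_rot: [-3.141, 0.003, 0.212]
force: [0.8, 0.3, -0.7]
width: -0.1
```

Request:
{"name": "apply_moves", "arguments": {"increments": [{"tx":0.0,"ty":0.0,"tz":0.03,"rx":0.0,"ry":0.0,"rz":0.0,"claw":0.0},{"tx":-0.02,"ty":-0.04,"tz":0.05,"rx":0.0,"ry":0.0,"rz":0.0,"claw":0.0},{"tx":-0.03,"ty":-0.08,"tz":0.05,"rx":0.0,"ry":0.0,"rz":0.0,"claw":0.0},{"tx":-0.03,"ty":-0.12,"tz":0.05,"rx":0.0,"ry":0.0,"rz":0.0,"claw":0.0},{"tx":-0.03,"ty":-0.14,"tz":0.05,"rx":0.0,"ry":0.0,"rz":0.0,"claw":0.0},{"tx":-0.03,"ty":-0.14,"tz":0.05,"rx":0.0,"ry":0.0,"rz":0.0,"claw":0.0},{"tx":-0.03,"ty":-0.14,"tz":0.05,"rx":0.0,"ry":0.0,"rz":0.0,"claw":0.0}]}}

```text
clock: 25.35
eef_pos: [446.5, -209.2, 200.3]
tool_rot: [-3.141, 0.0, 0.212]
force: [0.4, -0.2, 0.1]
width: -0.2
```

Run:
```python
from h import *
s=read_state(); print(s['eef_pos'],s['force'],s['width']); knob()
im,_=snap('side','s9');im2,_=snap('top','t9')
cv2.imwrite('pics/c9.png',np.hstack([cv2.resize(im[150:450,200:440],(400,500)),cv2.resize(im2[100:350,130:480],(400,286+214))])[:,:,::-1])
```

```text
[ 446.5372645  -209.1847043   200.34817262] [ 0.36635102 -0.22065974  0.0952682 ] -0.21472205940929665
(np.int32(56), (np.float64(368.23214285714283), np.float64(231.60714285714286)))
(np.int32(88), (np.float64(342.57954545454544), np.float64(278.70454545454544)))
knob [469.99771222 -15.12784324 127.97705161] [np.float64(1.4727676411524084), np.float64(1.4727676411524446)] ty 1.7421384903502126 tilt 0.022925781208345607
```

The knob is back at its resting pixel. A last numeric check on the bystanders and module, then I'll hand in.

Run:
```python
from h import *
a,b,c=load('s8')['im'],load('s9')['im'],load('side0')['im']
d=lambda x,y,r:np.abs(x[r].astype(int)-y[r]).max(2).__gt__(40).sum()
print('module s8-s9',d(a,b,np.s_[225:300,275:345]),'dish',d(c,b,np.s_[375:450,200:285]),'driver',d(c,b,np.s_[380:435,340:445]),'cover',d(load('side0')['im'],a,np.s_[175:202,245:303]))
finish_job()
```

```text
module s8-s9 0 dish 0 driver 0 cover 0
the job is handed in; nothing more can be done
```

I finished the whole job and handed it in at about 25.5 s of the 72 s allowed; no verdict was reported.

- **Feeling the bays:** I touched the bare floor of the left bay with about 4 N. The right bay stopped the fingertips about 13.5 mm higher, so the leftover block lies there.
- **Module:** I lowered it into the left bay and released it once the floor carried its weight. The camera check showed its top at about 97 mm, its centre within about 1 mm and its yaw within about 0.005 rad.
- **Lever:** I pushed it towards the left bay only, to about 0.5 rad at 3.6 N, and held it there for about 1.4 s. I then eased it back by degrees.
- **Last checks:** The knob is back at its resting pixel, about 0.02 rad. The module did not move after I let go of it. The dish, screwdriver and cover look unchanged (the cover was last compared just before the lever push). The arm stands clear of everything, with no force on the tool.

**What disagreed:**
- The shut fingertips really sit about 32 mm short of the reported TCP. I found this by touch and then allowed for it in the later moves.
- My last two-view height for the knob came out 8 mm high (128 mm against 120 mm).
- The final combined picture could not be viewed because I had reached the picture limit, so the last check was numeric only.

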